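# Release a charged battery pack from the counter dock and stand it in the tray

## Robot

A 6-joint arm with a two-finger parallel gripper is mounted at the origin on the work surface. World frame = base frame: x ahead of the robot, y to its left, z up, the work surface at z = 0. Lengths are in m, angles in rad, forces in N, time in s.
With the tool pointing down it reaches from about 0.4 to 0.825 m from the base axis. Payload 7 kg.
Tool frame: the origin (TCP) lies on the centre line of the jaws, within the pads' length; the fingertips stand ahead of it and the grasp point (between the pads) lies 3 mm ahead of it (ctrl.nose_length is the z of the fingertips in the tool frame, in m); z points along the fingers, y is the direction in which the jaws open and shut (so a half turn about z gives the same grasp; the last joint's range is limited). The gripper opens to 88 mm and grips with 3 to 60 N. Pads are 19 mm wide; open, the fingers measure 130 mm over their backs; the gripper's body (78 mm by 193 mm) begins 47 mm behind the grasp point.
Start: joints at [1.636, 0.359, 0.012, 0, -1.224, -0.288], TCP at [0.149, 0.658, 0.249] pointing down, gripper open.
Joint ranges: [-3.07, 3.07], [-1.43, 2.12], [-1.02, 1.25], [-3.03, 1.67], [-3.05, -0], [-3.03, 3.03]. Speed limits (rad/s): [2.39, 2.39, 3.01, 3.14, 3.14, 3.14].

## Interface

Orientations are given as [roll, pitch, yaw] about the fixed x, y, z axes, in that order (R = Rz(yaw) Ry(pitch) Rx(roll)).
In Python, from bench import sensors, get_image, camera_params, ticket, ctrl gives the robot as it stands. The module is installed in compiled form; this text tells all that it offers.
- The arm moves only by the shell command python3 -m crank 'ROWS' [FORCE]. ROWS is text: rows parted by semicolons, each of 7 numbers parted by spaces: the shift along the tool's x, y, z in m, then the turn, a rotation vector about the tool's x, y, z in degrees, then the closure, from 0 (fully open) to 1 (shut). In form: x y z rx ry rz fingers; .... A call has 1 to 10 rows; each row shifts and turns the pose as measured when the row begins, along the tool's axes as they then stand; what a row does not reach is not made up. A row lasts 1/8 s, in which the tool goes at most 62.5 mm and 10.7 degrees, less where a joint would pass 70% of its speed; a pose out of reach is approached as far as the arm can. A call with a gripper value outside its range is refused whole. The fingers move at their own pace and stop on an object; FORCE is the grip in N (left out, the last holds). Time passes only in rows, so rows that do not move let the fingers close. It gives the time, the measured TCP pose, the force and the opening at its end, in the units of the state.
- sensors.state(): the state, without advancing time (a new reading comes with each control period).
- get_image(name): name is "scene" or "top" or "wrist"; returns (picture, depth): 384x512x3 uint8, red, green, blue; 384x512 float32, m along the optical axis (not along the pixel's ray), 0 where there is no reading.
- camera_params(name): a dict with "fx", "fy", "cx", "cy" (pixels), "world_from_camera" (4x4, takes a point from camera to world coordinates). Camera axes: x right, y up, looking along -z (the intrinsics and any distortion apply to the point x, -y, -z); pixel columns grow to the right and rows downward; lengths in m; the calibration is good to about 2 mm. A picture is of the moment at which its call begins: read the wrist's pose just before it. camera_params takes no time and is no camera call; for the wrist camera it gives the pose at the moment of the call.
- ticket.hand_in(): hands the job in, once; it reports no verdict.
The state is a dict: "time_s": time; "joint_pos": joint angles; "dq": joint speeds; "joint_torque": joint torques, N m; "tool_pos": TCP position; "ee_rot": TCP orientation; "force": force on the tool from outside, world axes, zero at the start; "ft_torque": the same for the moment, N m; "width": opening from 0.0 (shut) to 1.0 (fully open).
Only numpy, scipy, OpenCV 4.12 (cv2) and the standard library are available. Lean on these libraries where they do the work, as an engineer would, in place of code of your own. Each camera call takes 0.05 s, during which the arm holds its last target.

## Task

On the shop counter, press the full-width battery pack (not the one with the narrower top) into the charging dock until it unlatches and springs out, then draw it out and set it down, without dropping it, standing upright on its foot in the shallow steel tray. Leave the other pack latched in the dock and everything else where it stands.

Things in the scene. Friction and masses are not known exactly. Their poses are not given: they have to be found in the camera images.
- dock: charging dock, fixed, 276 wide (its y), 135 deep (its x), 125 high; origin on the counter under the middle of its sloping face, its z up. Front (-x) faces the robot's side; only yaw varies, within 0.3 rad. The upper face (260 x 90) slopes up 30 degrees towards +x, its middle 100 above the counter. Two like bays go square into it: their axis leans 30 degrees, outward (-0.5, 0, 0.866) in the dock's frame
- bay_left (a point): middle of the mouth of the dock's +y bay, on the sloping face, at (0, 58, 100) mm in the dock's frame; axes as the dock's. Either bay may hold either pack. A pack fits its bay with 1 mm of play all round; a latched pack stands 15 proud of the face, 70 in
- bay_right (a point): middle of the mouth of the dock's -y bay, on the sloping face, at (0, -58, 100) mm in the dock's frame; axes as the dock's
- pack_wide_mid (a point): THE PACK TO TAKE: black slab battery pack, 0.13 to 0.24 kg, whose top is as wide as the rest: 85 long, 76 x 30 in section; at the foot a key 14 wide, 8 high stands 7 out of the +x face. Site at its centre, 42.5 from top and foot. Axes: z along its length to the top (in the bay: outward), y along its 76 width, x across its 30 thickness (in the bay: up the slope). Grip it across the 30
- pack_wide_top (a point): middle of the top of the pack to take, where it is pressed. Its latch: pressed along the bay's axis 6 mm further in or more (7 to 12 N; a hard stop comes after 8) it lets go, and as the finger backs off a spring lifts it, within a second, 24 above its latched place, 39 proud of the face; it does not latch again. 46 are then still in the bay: draw it straight out along the axis
- pack_narrow_mid (a point): THE OTHER PACK, to stay latched: in the bay like the first (foot 76 x 30), but its upper 19 narrow to 44, so that the part seen is 44 x 30. Same latch. Site at its centre, 42.5 from top and foot, axes as the first
- tray: shallow steel tray, fixed, 170 (x) x 250 (y), walls 4 thick and 18 high, floor 4 thick; origin at the centre of its underside. Two small things stand in its two far (+x) corners; its middle and near (-x) part are free
- carton: plain cardboard carton 42 x 42 x 46 high, in a far corner of the tray; origin at the centre of its underside. Bystander, leave alone
- jar: small jar with a steel lid, 40 diameter, 45 high, in the other far corner of the tray; origin at the centre of its underside. Bystander
- can_tray: spray can 52 diameter, 150 high, behind the tray; origin at the centre of its underside. Bystander
- flask: white bottle 60 diameter, 140 high, behind the dock; origin at the centre of its underside. Bystander
- can_back: spray can 60 diameter, 170 high, near the middle of the far part of the counter; origin at the centre of its underside. Bystander
- plug_box: white paper box 85 (x) x 30 (y) x 30 high, near the middle, between dock and tray; origin at the centre of its underside. Bystander
- spanner: open-ended spanner 150 long, lying flat at the right of the work area, long axis x; origin near its middle, on the underside. Bystander
Not all that is in view belongs to the job. Leave any blue, pink or yellow look-alike of the part that bears pack_narrow_mid alone.

How it is judged:
By the outcome, as a careful person would: the job done as asked, in the order asked, and still so for the second after the job is handed in, with the robot touching nothing.
It also fails if it takes over 54 s, if anything falls off the work surface, if the arm or the gripper's body presses on something with over 40 N, if the wrist force passes 120 N, or if a joint passes its speed limit or range.

## Working session

There is one attempt and no reset: what is moved stays moved. The work goes in short steps, Python scripts to look and compute and a shell command to move; the robot and the scene stay as the last step left them, time stands still between calls to the robot, and variables do not carry over. Pictures are saved under pics/ and viewed, and the job is handed in when it is done.

```bash
mkdir -p pics; ls; cat > h.py <<'E'
import numpy as np,cv2
from bench import sensors,get_image,camera_params,ticket,ctrl
from scipy.spatial.transform import Rotation as R
def snap(name,fn):
    p=camera_params(name); im,d=get_image(name)
    np.savez('pics/'+fn+'.npz',im=im,d=d,W=p['world_from_camera'],k=[p['fx'],p['fy'],p['cx'],p['cy']])
    cv2.imwrite('pics/'+fn+'.png',im[:,:,::-1])
    return p
def load(fn):
    return np.load('pics/'+fn+'.npz')
def pts(z):
    d=z['d'];fx,fy,cx,cy=z['k'];v,u=np.mgrid[:d.shape[0],:d.shape[1]]
    P=np.stack([(u-cx)/fx*d,-(v-cy)/fy*d,-d,np.ones_like(d)],-1)@z['W'].T
    return P[...,:3]
def crop(fn,x0,y0,x1,y1,s,out):
    im=cv2.imread('pics/'+fn+'.png')[y0:y1,x0:x1]
    cv2.imwrite('pics/'+out+'.png',cv2.resize(im,None,fx=s,fy=s,interpolation=cv2.INTER_CUBIC))
E
python3 - <<'E'
from h import *
for n in ['scene','top']:
    p=snap(n,n+'0'); print({k:(np.round(v,3).tolist()) if not isinstance(v,str) else v for k,v in p.items()})
print(sensors.state(), ctrl.nose_length)
E
```

```text
pics
{'fx': 444.861, 'fy': 444.861, 'cx': 258.629, 'cy': 190.733, 'world_from_camera': [[0.21, -0.525, 0.825, 1.556], [0.978, 0.101, -0.185, -0.265], [0.014, 0.845, 0.534, 0.751], [0.0, 0.0, 0.0, 1.0]]}
{'fx': 413.133, 'fy': 413.133, 'cx': 249.712, 'cy': 190.894, 'world_from_camera': [[-0.009, 0.985, -0.174, 0.32], [-1.0, -0.007, 0.01, -0.041], [0.009, 0.174, 0.985, 1.327], [0.0, 0.0, 0.0, 1.0]]}
{'time_s': 0.1, 'joint_pos': array([ 1.63612544e+00,  3.59312490e-01,  1.11427986e-02, -3.09669230e-04,
       -1.22412006e+00, -2.88113805e-01]), 'dq': array([ 0.00053078, -0.00416947,  0.00210252,  0.00235281,  0.0005539 ,
        0.0028429 ]), 'joint_torque': array([-2.54157530e-03, -5.84167314e+01,  2.93750811e+01,  7.01563239e+00,
        1.01513753e-02, -4.60526132e-05]), 'tool_pos': array([0.14906435, 0.65790723, 0.24771461]), 'ee_rot': array([ 3.14007806e+00, -1.45261344e-04, -2.22890021e-01]), 'force': array([-0.62451406,  0.16869679, -0.19595179]), 'ft_torque': array([-0.01123295, -0.02333846,  0.02281407]), 'width': 0.9997568252016271} 0.022
```

View pics/scene0.png

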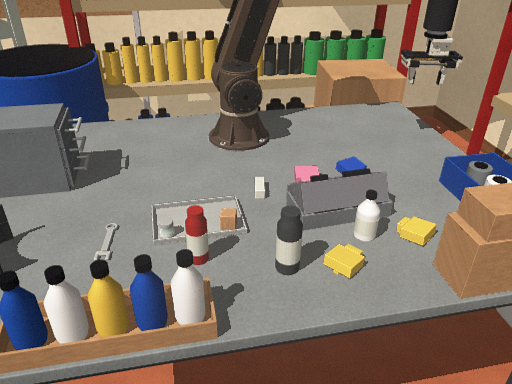

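View pics/top0.png

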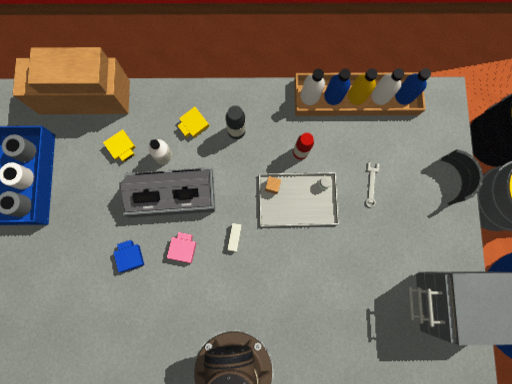

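```bash
python3 - <<'E'
from h import *
crop('top0',105,155,225,230,6.5,'c1')
crop('top0',230,130,350,235,6,'c2')
P=pts(load('top0'))
for u,v in [(146,196),(186,194),(122,200),(215,192),(131,192),(160,190),(168,205),(298,210),(260,178),(337,225),(273,184),(325,182),(304,146),(235,120),(160,152),(234,238)]:
    print(u,v,np.round(P[v,u],4))
E
```

```text
146 196 [0.521  0.2531 0.1182]
186 194 [0.5263 0.1352 0.1175]
122 200 [ 0.5283  0.3594 -0.0012]
215 192 [0.5517 0.0579 0.0033]
131 192 [0.5351 0.3005 0.1087]
160 190 [0.5413 0.2152 0.1044]
168 205 [0.4986 0.194  0.0835]
298 210 [ 0.4905 -0.2102  0.0046]
260 178 [ 0.5961 -0.0889  0.0079]
337 225 [ 0.4418 -0.3357 -0.0026]
273 184 [ 0.5678 -0.1281  0.0496]
325 182 [ 0.5731 -0.2925  0.0494]
304 146 [ 0.668  -0.218   0.1293]
235 120 [ 0.7384 -0.0118  0.1643]
160 152 [0.6597 0.2191 0.1021]
234 238 [ 0.4004 -0.0044  0.0348]
```

View pics/c1.png

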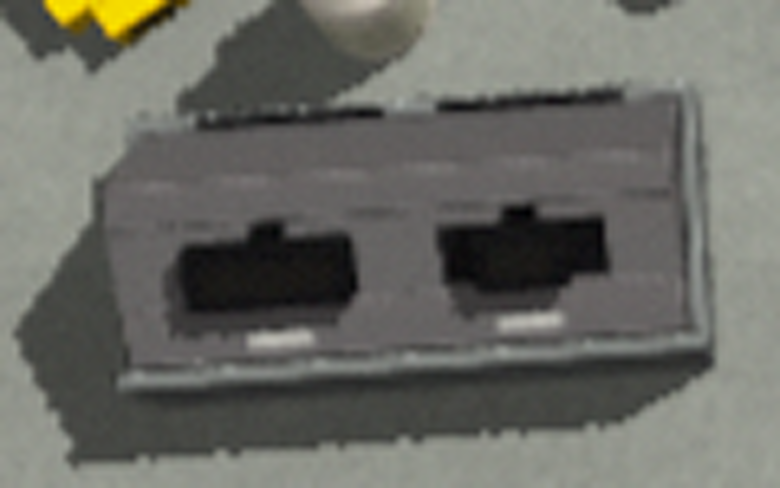

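View pics/c2.png

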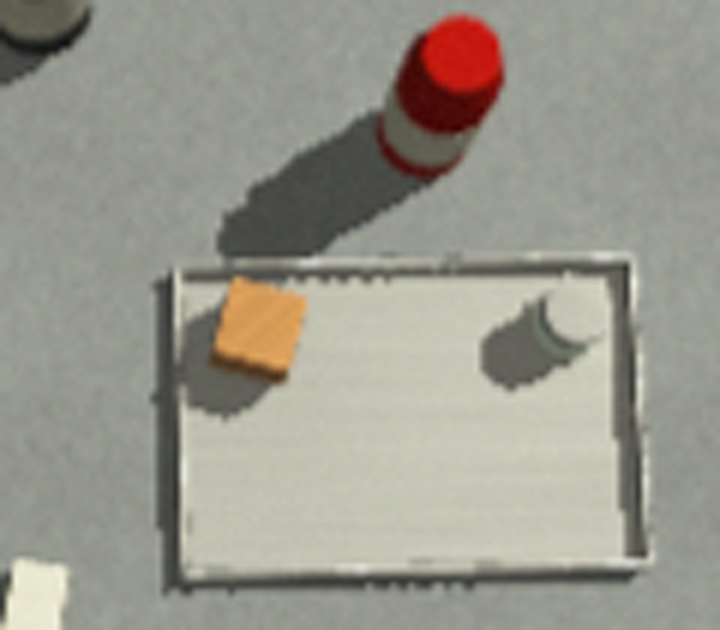

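```bash
python3 - <<'E'
from h import *
z=load('top0');P=pts(z)
# face plane points
m=np.zeros(P.shape[:2],bool); m[175:212,120:216]=1
Q=P[m]; 
# iterative plane fit
sel=(Q[:,2]>.07)&(Q[:,2]<.125)
for i in range(30):
    A=np.c_[Q[sel][:,:2],np.ones(sel.sum())]
    c,*_=np.linalg.lstsq(A,Q[sel][:,2],rcond=None)
    r=Q[:,2]-np.c_[Q[:,:2],np.ones(len(Q))]@c
    sel=(abs(r)<.004)
n=np.array([-c[0],-c[1],1]);n/=np.linalg.norm(n)
print(c,n,sel.sum(),'tilt',np.degrees(np.arccos(n[2])),'yaw',np.degrees(np.arctan2(-n[1],-n[0])))
r=(P-np.array([0,0,c[2]]))@n
np.set_printoptions(linewidth=250)
print((r[180:208,124:214:1]*1000).round().astype(int)[::2,::3])
F=Q[sel]
mx=cv2.minAreaRect((F[:,:2]*1000).astype(np.float32));print(mx)
E
```

```text
[ 0.57719571  0.04022379 -0.2115709 ] [-0.49959653 -0.03481603  0.86555829] 1796 tilt 30.053484360434126 yaw 3.9864005238316143
[[1173  -28  -25  -25  -24  -19  -15  -16  -19  -14   -8   -7   -7    1   -3    2    1    0    1   -1   -3    4    1   -3    2    1   -2    6  -13  -66]
 [ -10   -8   -9   -2    1   -3   -3   -1   -2    2    2   -2    4    0   -5    1    4   -3   -1    0   -4    2    1    2    3    3    2    2  -11  -63]
 [   2    0    0    0   -2    3    0    2    2   -2   -2    3    0    4    0    2    0   -1    3   -1    5   -1    5    1   -6    0    0   -1   -2  -59]
 [  -1    0    0    1    0   -1    1    2    1   -3    2    2    1   -1   -1    0    2   -4   -2    1  -18    2   -1   -3    5    2   -2   -1   -1  -54]
 [   1    2    1    5   -3    1    6   -2   -1    1    3    1   -1    0    3   -1    0   -2   -2    2   -3    7    7   -2   -4    0    0    2   -1  -53]
 [  -1    1   -3    0    0    1    2   -9   -6   -2   -2    0   -4    4   -5   -1   -6   -8   10   12   13   12   16   -3   -3   -1   -1   -3   -6  -49]
 [   0    1   -3    3    5    9    6   10   13   16   
[... 568 characters left out ...]
0    4   12   20   14   12   16   11   17   15   17    0    0    1   -2    3    0   -1    5   -1    1    1    1    1    2    0    3    0  -33]
 [   2    3   -1   13   20   16    3   -1    3    6   -2    2    2    2    4   -2    1   -1   -2    1   -1    1    2   -1    3   -3    1    1    2  -30]
 [   3    6    2    2    3    3   -3   -1    0    4    4   -2   -1   -1    1   -2   -4   -1    7   -1    3    2   -2    1    0   -1    2    1    3  -25]
 [   1   -1   -3    1    2    2   -4    6    1    5   -2    1   -4   -5   -2   -1    2   -3    2   -4    3    0    4    3  -74  -79  -70    1    1   -5]]
((525.2544555664062, 196.2139129638672), (89.00210571289062, 265.1611328125), 3.6742489337921143)
```

```bash
python3 - <<'E'
from h import *
z=load('top0');P=pts(z)
c=np.array([0.57719571,0.04022379,-0.2115709]);n=np.array([-0.49959653,-0.03481603,0.86555829])
r=(P-np.array([0,0,c[2]]))@n
yaw=0.067
X=np.array([np.cos(yaw),np.sin(yaw),0]);Y=np.array([-np.sin(yaw),np.cos(yaw),0])
S=np.cross(Y,n)
for (u0,u1) in [(126,163),(170,208)]:
    m=np.zeros(r.shape,bool);m[184:206,u0:u1]=1;m&=(r>9)*1>0 if 0 else (r>.009)&(r<.025)
    Q=P[m];s=Q@S;y=Q@Y;print(m.sum(),Q.mean(0),np.percentile(s,[2,50,98]),np.percentile(y,[2,50,98]),'mid',(np.percentile(s,2)+np.percentile(s,98))/2)
    mid=S*(s.min()+s.max())/2+Y*(np.percentile(y,2)+np.percentile(y,98))/2+n*(Q@n).mean();print(mid,(Q@n).mean()-c[2]*n[2])
# dock edges in y
m=np.zeros(r.shape,bool);m[186:204,110:220]=1;m&=abs(r)<.006
Q=P[m];y=Q@Y;s=Q@S;print(np.percentile(y,[.3,99.7]),np.percentile(s,[.3,99.7]))
# tray
t=(P[...,2]>.011)&(P[...,2]<.03);t[:170]=0;t[230:]=0;t[:,:250]=0;t[:,345:]=0
print(cv2.minAreaRect((P[t][:,:2]*1000).astype(np.float32)))
E
```

```text
258 [0.51928244 0.2560048  0.11542343] [0.50582493 0.52106231 0.53509299] [0.1845428  0.22067969 0.25734685] mid 0.52045896026696
[0.51877596 0.25646953 0.1148205 ] 0.014687880523853059
146 [0.52681542 0.14033604 0.11525092] [0.50615889 0.52104387 0.53485454] [0.08347613 0.10471191 0.12558273] mid 0.520506719099962
[0.52594725 0.1402734  0.11459151] 0.014802231213526362
[0.03388625 0.29251087] [0.48082916 0.55472718]
((526.92529296875, -209.59286499023438), (170.64837646484375, 251.13270568847656), 0.7973631620407104)
```

```bash
cat >> h.py <<'E'
YAW=0.065
def frame(yaw=YAW):
    X=np.array([np.cos(yaw),np.sin(yaw),0]);Y=np.array([-np.sin(yaw),np.cos(yaw),0])
    n=-0.5*X+np.array([0,0,.8660254]);S=np.cross(Y,n);return Y,S,n
def dockR(yaw=YAW):
    Y,S,n=frame(yaw);return np.c_[-Y,-S,-n]
TOP=np.array([.519,.2563,.114])
def plan(p1,R1,N=None,f=1):
    s=sensors.state();p=np.array(s['tool_pos']);Rc=R.from_euler('xyz',s['ee_rot']);Rt=R.from_matrix(R1)
    rv=(Rc.inv()*Rt).as_rotvec(degrees=True)
    n0=max(np.linalg.norm(p1-p)/.058,np.linalg.norm(rv)/10)
    N=N or int(np.ceil(n0)); print('N',N,'dist',np.linalg.norm(p1-p),'rot',rv.round(2))
    rows=[]
    for i in range(N):
        Ri=Rc*R.from_rotvec(rv*i/N,degrees=True)
        d=Ri.inv().apply((p1-p)/N)
        rows.append('%.4f %.4f %.4f %.2f %.2f %.2f %g'%(*d,*(rv/N),f))
    print('; '.join(rows))
def st():
    s=sensors.state();print('t',s['time_s'],'p',s['tool_pos'].round(4),'rpy',s['ee_rot'].round(4),'F',s['force'].round(2),'w',round(s['width'],3),'q',s['joint_pos'].round(2))
def err(p1,R1):
    s=sensors.state();Rc=R.from_euler('xyz',s['ee_rot'])
    print('shift mm (tool)',(Rc.inv().apply(p1-s['tool_pos'])*1000).round(1),'turn',(Rc.inv()*R.from_matrix(R1)).as_rotvec(degrees=True).round(2))
E
python3 - <<'E'
from h import *
Y,S,n=frame()
plan(TOP+n*.122,dockR())
E
```

```text
N 9 dist 0.5106806757573426 rot [25.8  19.16 71.74]
0.0435 0.0364 0.0032 2.87 2.13 7.97 1; 0.0480 0.0301 0.0032 2.87 2.13 7.97 1; 0.0516 0.0234 0.0037 2.87 2.13 7.97 1; 0.0542 0.0162 0.0047 2.87 2.13 7.97 1; 0.0557 0.0088 0.0061 2.87 2.13 7.97 1; 0.0562 0.0014 0.0079 2.87 2.13 7.97 1; 0.0555 -0.0059 0.0101 2.87 2.13 7.97 1; 0.0538 -0.0130 0.0126 2.87 2.13 7.97 1; 0.0510 -0.0196 0.0154 2.87 2.13 7.97 1
```

```bash
python3 -m crank '0.043 0.036 0.003 2.9 2.1 8 1; 0.048 0.030 0.003 2.9 2.1 8 1; 0.052 0.023 0.004 2.9 2.1 8 1; 0.054 0.016 0.005 2.9 2.1 8 1; 0.056 0.009 0.006 2.9 2.1 8 1; 0.056 0.001 0.008 2.9 2.1 8 1; 0.055 -0.006 0.010 2.9 2.1 8 1; 0.054 -0.013 0.012 2.9 2.1 8 1' 20
python3 - <<'E'
from h import *
Y,S,n=frame()
st();plan(TOP+n*.122,dockR())
E
```

```text
time_s: 1.1
tool_pos: [0.4228, 0.2863, 0.2184]
ee_rot: [-2.658, -0.02, -1.398]
force: [2.2, -0.0, 0.5]
width: 0.149
t 1.1 p [0.4228 0.2863 0.2184] rpy [-2.6583 -0.02   -1.3976] F [ 2.15 -0.03  0.47] w 0.149 q [ 1.17 -0.1  -0.96  0.79 -0.6  -1.63]
N 1 dist 0.04899423186503443 rot [2.24 1.99 5.98]
0.0395 -0.0258 0.0130 2.24 1.99 5.98 1
```

```bash
python3 -m crank '0.039 -0.026 0.013 2.2 2 6 1; 0 0 0 0 0 0 1;0 0 0 0 0 0 1'
python3 - <<'E'
from h import *
Y,S,n=frame()
st();err(TOP+n*.122,dockR()); snap('wrist','w1')
E
```

```text
time_s: 1.48
tool_pos: [0.4591, 0.2467, 0.2186]
ee_rot: [-2.618, -0.0, -1.516]
force: [-0.2, -0.2, -0.5]
width: 0.007
t 1.475 p [0.4591 0.2467 0.2186] rpy [-2.6184e+00 -3.0000e-04 -1.5159e+00] F [-0.2  -0.23 -0.47] w 0.007 q [ 1.02 -0.09 -1.    0.92 -0.54 -1.74]
shift mm (tool) [-5.7  0.  -1.2] turn [ 0.03 -0.3  -0.49]
```

View pics/w1.png

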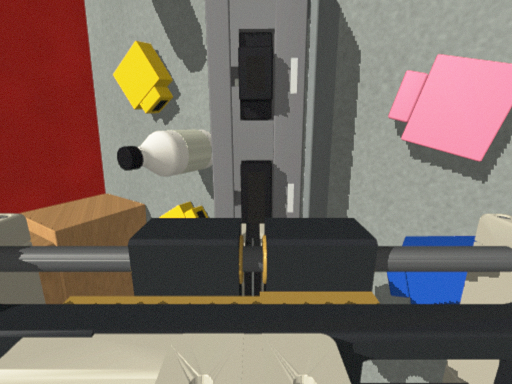

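```bash
python3 - <<'E'
from h import *
crop('w1',200,20,340,220,3,'c3')
z=load('w1');P=pts(z)
m=np.zeros(P.shape[:2],bool);m[5:215,212:300]=1
Q=P[m];c=np.array([0.577,0.040,-0.2115])
for i in range(30):
    r=Q[:,2]-np.c_[Q[:,:2],np.ones(len(Q))]@c;sel=abs(r)<(.006 if i<5 else .003)
    A=np.c_[Q[sel][:,:2],np.ones(sel.sum())];c,*_=np.linalg.lstsq(A,Q[sel][:,2],rcond=None)
n=np.array([-c[0],-c[1],1]);n/=np.linalg.norm(n)
print(c,n,sel.sum(),'yaw',np.arctan2(-n[1],-n[0]),'tilt',np.degrees(np.arccos(n[2])))
r=(P-np.array([0,0,c[2]]))@n
yaw=np.arctan2(-n[1],-n[0]);Y=np.array([-np.sin(yaw),np.cos(yaw),0]);S=np.cross(Y,n)
for v0,v1 in [(25,125),(155,217)]:
    m=np.zeros(r.shape,bool);m[v0:v1,235:280]=1;m&=(r>.010)&(r<.022)
    Q=P[m];print(m.sum(),'prot',np.median(r[m]),'s',np.percentile(Q@S,[1,99]),'y',np.percentile(Q@Y,[1,99]),Q.mean(0))
E
```

```text
[ 0.57387192  0.0373305  -0.20805092] [-0.49747495 -0.03236086  0.86687453] 13197 yaw 0.06495870096748681 tilt 29.90255368622922
1874 prot 0.014737891308879444 s [0.50202875 0.53124188] y [0.08515733 0.12839446] [0.52237896 0.14068904 0.11393172]
1670 prot 0.014775033948449574 s [0.50195223 0.53130297] y [0.1848564  0.23705448] [0.51562289 0.24435654 0.11395894]
```

View pics/c3.png

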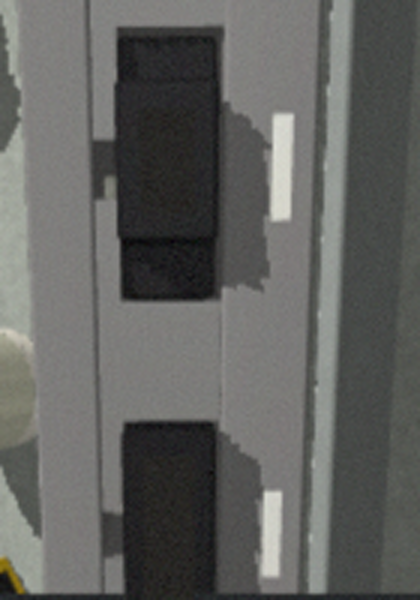

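```bash
python3 - <<'E'
from h import *
n=np.array([-0.49747495,-0.03236086,0.86687453]);yaw=.06496;Y=np.array([-np.sin(yaw),np.cos(yaw),0]);S=np.cross(Y,n)
T=S*.5166+Y*.2228+n*-.1656;print(T)
open('h.py','a').write('\nTOP=np.array(%s)\n'%T.round(4).tolist())
from h import frame
Y,S,n=frame();print(n,S)
err(T.round(4)+n*.027,dockR())
E
```

```text
[0.51480178 0.25675945 0.11398431]
[-0.49894412 -0.03247712  0.8660254 ] [0.86419657 0.05625202 0.5       ]
shift mm (tool) [-6.5  3.4 91.7] turn [ 0.03 -0.29 -0.46]
```

```bash
python3 -m crank '-0.0065 0.0034 0.02 0 -0.3 -0.46 1; 0 0 0.036 0 0 0 1; 0 0 0.034 0 0 0 1; 0 0 0 0 0 0 1'
python3 - <<'E'
from h import *
Y,S,n=frame();st()
err(TOP+n*.027,dockR())
E
```

```text
time_s: 2.02
tool_pos: [0.5101, 0.2748, 0.1561]
ee_rot: [-2.644, -0.007, -1.497]
force: [-0.5, -0.6, -0.2]
width: 0.004
t 2.025 p [0.5101 0.2748 0.1561] rpy [-2.6445 -0.0069 -1.4975] F [-0.55 -0.62 -0.25] w 0.004 q [ 0.76  0.09 -1.01  1.34 -0.32 -1.95]
shift mm (tool) [18.  17.9 11.7] turn [ 1.52 -0.11  0.61]
```

```bash
cat > kin.py <<'E'
import numpy as np
from scipy.spatial.transform import Rotation as R
from scipy.optimize import least_squares
D=[([1.63612544e+00,3.59312490e-01,1.11427986e-02,-3.09669230e-04,-1.22412006e+00,-2.88113805e-01],[0.14906435,0.65790723,0.24771461],[3.14007806e+00,-1.45261344e-04,-2.22890021e-01]),
([1.17,-.1,-.96,.79,-.6,-1.63],[.4228,.2863,.2184],[-2.6583,-.02,-1.3976]),
([1.02,-.09,-1.,.92,-.54,-1.74],[.4591,.2467,.2186],[-2.6184,-3e-4,-1.5159]),
([.76,.09,-1.01,1.34,-.32,-1.95],[.5101,.2748,.1561],[-2.6445,-.0069,-1.4975])]
E0=R.from_matrix(np.c_[[0,0,0],[0,0,0],[0,0,0]]) if 0 else None
def rot(q,s4,s6,k):
    r=R.from_euler('z',q[0])*R.from_euler('y',q[1]-q[2])*R.from_euler('x',s4*q[3])*R.from_euler('y',-q[4])*R.from_euler('x',s6*q[5])
    B=np.c_[[0,0,-1],[0,1,0],[1,0,0]].astype(float) # tool axes: z=x
    return r*R.from_matrix(B)*R.from_euler('z',k)
def fk(q,p,s4,s6,k):
    a,d1,L1,e,L2,d6=p
    ph=q[1]-q[2];x=a+L1*np.sin(q[1]);z=d1+L1*np.cos(q[1])
    x+=L2*np.cos(ph)+e*np.sin(ph);z+=-L2*np.sin(ph)+e*np.cos(ph)
    r=rot(q,s4,s6,k);w=R.from_euler('z',q[0]).apply([x,0,z])
    return w+d6*r.apply([0,0,1]),r
if __name__=='__main__':
  for s4 in(1,-1):
   for s6 in (1,-1):
    q,p,e=D[0];k=0
    r=rot(q,s4,s6,0).inv()*R.from_euler('xyz',e);k=r.as_rotvec()
    K=k[2]
    er=[np.degrees((rot(q,s4,s6,K).inv()*R.from_euler('xyz',e)).magnitude()).round(2) for q,_,e in D]
    f=lambda P:np.concatenate([fk(q,P,s4,s6,K)[0]-p for q,p,_ in D])
    o=least_squares(f,[0,.3,.4,.0,.4,.2]);print(s4,s6,k,er,o.x.round(3),(f(o.x)*1000).round(1))
E
python3 kin.py
```

```text
1 1 [-4.29355418e-04 -4.29355995e-04 -9.94358249e-01] [np.float64(0.03), np.float64(86.13), np.float64(83.02), np.float64(51.87)] [ 0.535 -1.347  0.602  0.35  -0.236 -0.627] [-191.4  -13.8    6.3  -20.4   18.7   -3.7  -11.9   -8.7  -19.7   31.5
  -25.    17.1]
1 -1 [-5.68607920e-04 -3.08630405e-04 -1.57058584e+00] [np.float64(0.03), np.float64(90.44), np.float64(105.42), np.float64(153.55)] [ 0.535 -1.347  0.602  0.35  -0.236 -0.627] [-191.4  -13.8    6.3  -20.4   18.7   -3.7  -11.9   -8.7  -19.7   31.5
  -25.    17.1]
-1 1 [ 1.72098212e-11 -5.61454957e-10 -9.94568713e-01] [np.float64(0.0), np.float64(153.85), np.float64(166.54), np.float64(169.57)] [0.101 0.397 0.619 0.023 0.342 0.629] [-191.4  -13.1    4.1  -23.6    9.5   -6.6   -5.1    1.2   -7.6   29.6
  -27.4   10.1]
-1 -1 [-1.52403247e-10 -5.78785181e-10 -1.57079632e+00] [np.float64(0.0), np.float64(0.11), np.float64(0.32), np.float64(0.1)] [0.101 0.397 0.619 0.023 0.342 0.629] [-191.4  -13.1    4.1  -23.6    9.5   -6.6   -5.1    1.2   -7.6   29.6
  -27.4   10.1]
```

```bash
cat >> kin.py <<'E'
def fk2(q,P):
    b=R.from_euler('z',q[0]).apply([0,P[6],0])
    p,r=fk(q,P[:6],-1,-1,-np.pi/2);return p+b,r
def fit(use=D,nb=7):
    f=lambda P:np.concatenate([fk2(q,P)[0]-np.array(p) for q,p,_ in use])
    o=least_squares(f,[0,.3,.4,.0,.4,.2,-.19]);return o.x,f(o.x)
if __name__=='__main__':
    x,r=fit();print(x.round(4),(r*1000).round(1))
E
python3 kin.py|tail -3; python3 - <<'E'
from bench import sensors
print(sensors.state()['joint_pos'].tolist(),sensors.state()['tool_pos'].tolist(),sensors.state()['ee_rot'].tolist())
E
```

```text
-1 -1 [-1.52403247e-10 -5.78785181e-10 -1.57079632e+00] [np.float64(0.0), np.float64(0.11), np.float64(0.32), np.float64(0.1)] [0.101 0.397 0.619 0.023 0.342 0.629] [-191.4  -13.1    4.1  -23.6    9.5   -6.6   -5.1    1.2   -7.6   29.6
  -27.4   10.1]
[ 0.2591 -0.2396  0.6127  0.1422  0.131   0.1704 -0.1734] [-18.3  -2.    4.9 -31.9  16.8  -5.5 -19.3   4.9 -12.   53.2 -50.6  12.6]
[0.762646476401433, 0.08789301187345541, -1.0135979180423589, 1.3388449219318501, -0.3219642682851193, -1.9515675282245046] [0.5100900734483009, 0.2747591917769499, 0.15607981111327154] [-2.64449969560512, -0.006868237440315728, -1.4974725787889431]
```

```bash
cat >> kin.py <<'E'
def fk2(q,P):
    b=(R.from_euler('z',q[0])*R.from_euler('y',q[1]-q[2])*R.from_euler('x',-q[3])).apply([0,P[6],0])
    p,r=fk(q,P[:6],-1,-1,-np.pi/2);return p+b,r
if __name__=='__main__':
    x,r=fit();print('b',x.round(4),(r*1000).round(1))
E
python3 kin.py|tail -1
cat h.py | tail -3
```

```text
-1.919e-01] [ 0.2 -0.   0.1  0.3  0.6  1.4 -0.7 -0.5 -2.2  0.5 -0.3  0.7]
    print('shift mm (tool)',(Rc.inv().apply(p1-s['tool_pos'])*1000).round(1),'turn',(Rc.inv()*R.from_matrix(R1)).as_rotvec(degrees=True).round(2))

TOP=np.array([0.5148, 0.2568, 0.114])
```

```bash
cat >> kin.py <<'E'
D[3]=([0.762646476401433,0.08789301187345541,-1.0135979180423589,1.3388449219318501,-0.3219642682851193,-1.9515675282245046],[0.5100900734483009,0.2747591917769499,0.15607981111327154],[-2.64449969560512,-0.006868237440315728,-1.4974725787889431])
PP,_=fit()
lo=np.array([-3.07,-1.43,-1.02,-3.03,-3.05,-3.03]);hi=np.array([3.07,2.12,1.25,1.67,0,3.03])
def ik(p,Rm,N=200,seed=0,starts=None):
    rng=np.random.default_rng(seed);sols=[]
    Rt=R.from_matrix(Rm)
    def f(q):
        a,r=fk2(q,PP);return np.r_[(a-p)*5,(r.inv()*Rt).as_rotvec()]
    for i in range(N):
        q0=rng.uniform(lo,hi) if starts is None else starts[i]
        o=least_squares(f,q0,bounds=(lo-1e-9,hi+1e-9),max_nfev=60)
        if o.cost<1e-7 and not any(np.abs(o.x-s).max()<.02 for s in sols): sols.append(o.x)
        if starts is not None and i+1>=len(starts):break
    return sols
E
cat > t.py <<'E'
from h import *
import kin
print(kin.PP.round(4))
Y,S,n=frame()
R0=dockR();R2=R0@np.diag([-1,-1,1.])
for nm,p in [('press',TOP+n*.022),('pressed',TOP+n*.014),('grip',TOP+n*.005),('hi',TOP+n*.122)]:
  for k,Rm in [('y=-S',R0),('y=+S',R2)]:
    for s in kin.ik(p,Rm,N=80): print(nm,k,s.round(2))
E
python3 t.py
```

```text
[-0.0008  0.194   0.6055  0.001   0.4626  0.3562 -0.1918]
hi y=-S [ 1.04 -0.1  -1.    0.92 -0.55 -1.75]
hi y=+S [ 1.04 -0.1  -1.    0.92 -0.55  1.39]
```

```bash
cat > t.py <<'E'
from h import *
import kin
Y,S,n=frame()
R0=dockR()
# theta: rotate about S axis at grasp point on axis
for th in [-60,-45,-30,-20,-10,10,20,30,45,60]:
  Rm=R.from_rotvec(S*np.radians(th)).as_matrix()@R0
  zt=Rm[:,2]
  out=[]
  for nm,p in [('press',TOP-zt*.022),('grip',TOP+n*.010-zt*.003),('out',TOP+n*.08-zt*.003)]:
    ss=kin.ik(p,Rm,N=60); out.append((nm,[s.round(2).tolist() for s in ss]))
  print(th,zt.round(2),*out,sep='\n  ')
E
python3 t.py
```

```text
-60
  [ 0.31 -0.85 -0.43]
  ('press', [[1.18, 0.71, -0.45, 0.65, -1.44, -1.89]])
  ('grip', [[1.17, 0.69, -0.49, 0.67, -1.42, -1.89]])
  ('out', [[1.23, 0.59, -0.5, 0.61, -1.51, -1.86]])
-45
  [ 0.4  -0.68 -0.61]
  ('press', [[1.18, 0.53, -0.62, 0.74, -1.2, -1.9]])
  ('grip', [[1.17, 0.53, -0.65, 0.76, -1.18, -1.91]])
  ('out', [[1.24, 0.42, -0.63, 0.68, -1.29, -1.86]])
-30
  [ 0.46 -0.47 -0.75]
  ('press', [[1.13, 0.36, -0.79, 0.88, -0.94, -1.94]])
  ('grip', [[1.11, 0.36, -0.81, 0.91, -0.92, -1.95]])
  ('out', [[1.21, 0.25, -0.77, 0.77, -1.05, -1.86]])
-20
  [ 0.49 -0.31 -0.81]
  ('press', [[1.05, 0.26, -0.9, 1.03, -0.74, -1.98]])
  ('grip', [[1.02, 0.26, -0.92, 1.07, -0.72, -2.0]])
  ('out', [[1.16, 0.15, -0.87, 0.85, -0.87, -1.86]])
-10
  [ 0.5  -0.14 -0.85]
  ('press', [[0.88, 0.16, -1.01, 1.3, -0.52, -2.06]])
  ('grip', [])
  ('out', [[1.06, 0.05, -0.96, 0.97, -0.66, -1.86]])
10
  [ 0.48  0.21 -0.85]
  ('press', [])
  ('grip', [])
  ('out', [])
20
  [ 0.45  0.37 -0.81]
  ('press', [])
  ('grip', [])
  ('out', [])
30
  [ 0.4   0.53 -0.75]
  ('press', [[0.5, 0.12, -0.54, -0.88, -0.36, 0.46]])
  ('grip', [[0.51, 0.13, -0.53, -0.89, -0.35, 0.46]])
  ('out', [[0.7, -0.04, -0.66, -0.54, -0.28, -0.03]])
45
  [ 0.31  0.73 -0.61]
  ('press', [[0.1, 0.26, -0.43, -1.25, -0.82, 1.07]])
  ('grip', [[0.13, 0.26, -0.43, -1.27, -0.8, 1.07]])
  ('out', [[0.19, 0.1, -0.46, -1.16, -0.8, 0.87]])
60
  [ 0.19  0.88 -0.43]
  ('press', [[-0.07, 0.45, -0.36, -1.34, -1.16, 1.31]])
  ('grip', [[-0.05, 0.44, -0.37, -1.36, -1.14, 1.31]])
  ('out', [[-0.03, 0.28, -0.41, -1.32, -1.16, 1.18]])
```

```bash
cat >> h.py <<'E'
def tiltR(th=-20,yaw=YAW):
    Y,S,n=frame(yaw);return R.from_rotvec(S*np.radians(th)).as_matrix()@dockR(yaw)
def relR(th=-20):
    Y,S,n=frame();return np.c_[S,Y,n].T@tiltR(th)
def placeR(psi,th=-20): return R.from_euler('z',psi).as_matrix()@relR(th)
E
cat > t.py <<'E'
from h import *
import kin
print(relR().round(2))
for deg in range(-180,180,30):
  Rm=placeR(np.radians(deg))
  g=np.array([.49,-.21,.004+.071])
  for nm,p in [('place',g),('hi',g+[0,0,.12])]:
    for s in kin.ik(p-Rm[:,2]*.003,Rm,N=40): print(deg,nm,s.round(2))
E
python3 t.py
```

```text
[[ 0.   -1.   -0.  ]
 [-0.94  0.   -0.34]
 [ 0.34  0.   -0.94]]
-180 place [-0.29  0.41 -0.24 -0.39 -1.06 -2.64]
-180 hi [-0.29  0.28 -0.13 -0.35 -1.28 -2.73]
-150 place [-0.23  0.47 -0.19 -0.27 -1.17 -2.25]
-150 hi [-0.22  0.35 -0.07 -0.26 -1.4  -2.32]
-120 place [-0.13  0.49 -0.2  -0.14 -1.21 -1.89]
-120 hi [-0.13  0.38 -0.08 -0.13 -1.44 -1.92]
-90 place [-0.03  0.49 -0.28  0.01 -1.16 -1.55]
-90 hi [-0.03  0.37 -0.15  0.01 -1.4  -1.54]
-60 place [ 0.07  0.44 -0.42  0.18 -1.03 -1.23]
-60 hi [ 0.07  0.31 -0.29  0.16 -1.29 -1.18]
-30 place [ 0.14  0.37 -0.62  0.37 -0.84 -0.95]
-30 hi [ 0.15  0.23 -0.46  0.3  -1.12 -0.84]
0 place [ 0.14  0.28 -0.83  0.64 -0.61 -0.69]
0 hi [ 0.18  0.13 -0.64  0.44 -0.92 -0.47]
30 hi [ 0.15  0.03 -0.77  0.51 -0.7  -0.01]
60 hi [ 0.08 -0.02 -0.78  0.38 -0.55  0.67]
90 place [-0.05  0.18 -0.75 -0.06 -0.29  1.67]
90 hi [-0.05 -0.   -0.61 -0.03 -0.62  1.64]
120 place [-0.23  0.25 -0.49 -0.42 -0.61  2.65]
120 hi [-0.22  0.08 -0.4  -0.31 -0.85  2.49]
```

```bash
cat > t.py <<'E'
from h import *
Y,S,n=frame();Rm=tiltR()
p=TOP+n*.05-Y*.007-Rm[:,2]*.022
plan(p,Rm)
E
python3 t.py
```

```text
N 2 dist 0.04111684123991838 rot [ 1.4  19.89  0.87]
0.0088 0.0095 -0.0160 0.70 9.94 0.43 1; 0.0115 0.0092 -0.0143 0.70 9.94 0.43 1
```

```bash
python3 -m crank '0 0 -0.03 0 0 0 1; 0.009 0.009 0 0.7 9.9 0.4 1; 0.011 0.009 0 0.7 9.9 0.4 1; 0 0 0 0 0 0 1'; python3 t.py;python3 -c "
from h import *
st()"
```

```text
time_s: 2.52
tool_pos: [0.4761, 0.2546, 0.1786]
ee_rot: [-2.592, -0.306, -1.684]
force: [-0.3, 0.3, 0.3]
width: 0.001
N 1 dist 0.004817707356066143 rot [ 0.04 -0.2   0.21]
-0.0018 -0.0013 0.0043 0.04 -0.20 0.21 1
t 2.525 p [0.4761 0.2546 0.1786] rpy [-2.5917 -0.3057 -1.6844] F [-0.29  0.3   0.25] w 0.001 q [ 1.15  0.16 -0.88  0.87 -0.85 -1.87]
```

```bash
cat > t2.py <<'E'
from h import *
import sys
Y,S,n=frame();Rm=tiltR();st()
s=sensors.state();Rc=R.from_euler('xyz',s['ee_rot']).as_matrix()
tip=s['tool_pos']+Rc[:,2]*.022; corner=tip-Rc[:,0]*.0095
print('corner above latched top (n,Y,S) mm',((corner-TOP)@np.c_[n,Y,S]*1000).round(1),'F.n',(s['force']@n).round(2))
E
python3 -m crank '-0.0085 -0.0013 0.021 0 -0.2 0.2 1; -0.0065 0 0.018 0 0 0 1; 0 0 0 0 0 0 1'; python3 t2.py
```

```text
time_s: 2.9
tool_pos: [0.4954, 0.2607, 0.1433]
ee_rot: [-2.596, -0.292, -1.674]
force: [-0.2, -0.3, -0.1]
width: 0.003
t 2.9 p [0.4954 0.2607 0.1433] rpy [-2.5961 -0.2918 -1.674 ] F [-0.17 -0.27 -0.1 ] w 0.003 q [ 1.07  0.22 -0.91  1.   -0.75 -1.94]
corner above latched top (n,Y,S) mm [11.   6.8 -2. ] F.n 0.01
```

```bash
python3 -m crank '0.002 -0.002 0.009 0 0 0 1; 0 0 0 0 0 0 1'; python3 t2.py;  python3 t.py | head -1
```

```text
time_s: 3.15
tool_pos: [0.5012, 0.2561, 0.1387]
ee_rot: [-2.596, -0.288, -1.673]
force: [-0.5, 0.4, -0.4]
width: 0.003
t 3.15 p [0.5012 0.2561 0.1387] rpy [-2.5962 -0.2884 -1.6728] F [-0.5   0.36 -0.36] w 0.003 q [ 1.04  0.23 -0.92  1.03 -0.73 -1.96]
corner above latched top (n,Y,S) mm [4.3 2.  0.4] F.n -0.07
N 1 dist 0.04250157678303443 rot [0.1  0.97 0.24]
```

Now press along the axis in small steps.

```bash
python3 -m crank '-0.0015 0 0.004 0 0 0 1; -0.001 0 0.003 0 0 0 1; 0 0 0 0 0 0 1'; python3 t2.py; python3 -m crank '-0.001 0 0.003 0 0 0 1; 0 0 0 0 0 0 1'; python3 t2.py
```

```text
time_s: 3.52
tool_pos: [0.505, 0.2566, 0.1331]
ee_rot: [-2.595, -0.287, -1.673]
force: [-5.2, -1.0, 3.5]
width: 0.002
t 3.525 p [0.505  0.2566 0.1331] rpy [-2.5952 -0.2865 -1.6727] F [-5.23 -0.96  3.46] w 0.002 q [ 1.02  0.24 -0.92  1.06 -0.72 -1.97]
corner above latched top (n,Y,S) mm [-2.5  2.3  1. ] F.n 5.64
time_s: 3.78
tool_pos: [0.5063, 0.2567, 0.1307]
ee_rot: [-2.595, -0.286, -1.672]
force: [-5.5, -0.4, 4.6]
width: 0.005
t 3.775 p [0.5063 0.2567 0.1307] rpy [-2.5945 -0.2865 -1.672 ] F [-5.5  -0.42  4.57] w 0.005 q [ 1.02  0.24 -0.93  1.07 -0.71 -1.98]
corner above latched top (n,Y,S) mm [-5.2  2.3  1. ] F.n 6.71
```

```bash
python3 -m crank '-0.0008 0 0.002 0 0 0 1; 0 0 0 0 0 0 1'; python3 t2.py; python3 -m crank '-0.0004 0 0.001 0 0 0 1; 0 0 0 0 0 0 1'; python3 t2.py
```

```text
time_s: 4.03
tool_pos: [0.5071, 0.2568, 0.1293]
ee_rot: [-2.594, -0.287, -1.671]
force: [-5.8, -0.5, 4.4]
width: 0.007
t 4.025 p [0.5071 0.2568 0.1293] rpy [-2.5937 -0.2867 -1.6714] F [-5.82 -0.47  4.38] w 0.007 q [ 1.01  0.24 -0.93  1.08 -0.71 -1.99]
corner above latched top (n,Y,S) mm [-6.8  2.4  0.9] F.n 6.71
time_s: 4.28
tool_pos: [0.5073, 0.2568, 0.1288]
ee_rot: [-2.593, -0.287, -1.671]
force: [-5.8, -1.1, 4.4]
width: 0.006
t 4.275 p [0.5073 0.2568 0.1288] rpy [-2.5929 -0.2869 -1.6709] F [-5.75 -1.09  4.4 ] w 0.006 q [ 1.01  0.25 -0.93  1.09 -0.71 -1.99]
corner above latched top (n,Y,S) mm [-7.3  2.4  0.9] F.n 6.72
```

```bash
python3 -m crank '-0.0006 0 0.0015 0 0 0 1; 0 0 0 0 0 0 1'; python3 t2.py; python3 -m crank '0.012 0 -0.033 0 0 0 1; 0 0 0 0 0 0 1'; python3 t2.py;python3 -m crank '0.008 0 -0.022 0 0 0 1; 0 0 0 0 0 0 1;0 0 0 0 0 0 1;0 0 0 0 0 0 1;0 0 0 0 0 0 1'; python3 t2.py
python3 - <<'E'
from h import *
snap('top','top1');crop('top1',105,155,225,230,6.5,'c4')
P=pts(load('top1'));c=np.array([0.57387192,0.0373305,-0.20805092]);n=np.array([-0.49747495,-0.03236086,0.86687453])
r=(P-np.array([0,0,c[2]]))@n
np.set_printoptions(linewidth=250);print((r[180:212,124:214:1]*1000).round().astype(int)[::2,::3])
E
```

```text
time_s: 4.53
tool_pos: [0.5078, 0.2569, 0.128]
ee_rot: [-2.592, -0.287, -1.67]
force: [-5.5, -1.5, 4.4]
width: 0.013
t 4.525 p [0.5078 0.2569 0.128 ] rpy [-2.5919 -0.287  -1.6704] F [-5.46 -1.5   4.41] w 0.013 q [ 1.01  0.25 -0.93  1.09 -0.7  -2.  ]
corner above latched top (n,Y,S) mm [-8.3  2.4  0.9] F.n 6.59
time_s: 4.78
tool_pos: [0.49, 0.2549, 0.1587]
ee_rot: [-2.592, -0.288, -1.671]
force: [-1.2, 0.0, -0.2]
width: 0.006
t 4.775 p [0.49   0.2549 0.1587] rpy [-2.5924 -0.2877 -1.6705] F [-1.16  0.04 -0.19] w 0.006 q [ 1.08  0.19 -0.91  0.96 -0.77 -1.91]
corner above latched top (n,Y,S) mm [27.2  1.6  0.8] F.n 0.41
time_s: 5.4
tool_pos: [0.4786, 0.2534, 0.1769]
ee_rot: [-2.593, -0.29, -1.67]
force: [-0.5, -0.2, -0.2]
width: 0.005
t 5.4 p [0.4786 0.2534 0.1769] rpy [-2.5934 -0.29   -1.6701] F [-0.47 -0.17 -0.17] w 0.005 q [ 1.13  0.15 -0.89  0.9  -0.82 -1.87]
corner above latched top (n,Y,S) mm [48.8  0.8 -0.1] F.n 0.09
[[ -31  -30  -27  -24  -20  -24  -18  -16  -17   -9  -12   -5   -8   -8   -4   -2   -4   -1   -3   -1    4    1    4   -2    1    0   -2    2  -16  -66]
 [ 128   -9  
[... 1582 characters left out ...]
1   -5   -1    0    3   -4    5   -3   -1   -3   -2    0   -3   -2    0   -3    1  -35]
 [ 186  185  168  156  159  158   98   80   41   41   42   34    2   -3    0    0   -1   -1    1    1   -4   -1    0    3   -3    0   -3    1    1  -25]
 [ 186  184  172  160  167  157   95   80    1   -2    2    7    3    1    0    0    4   -1    4   -4   -4   -1    0    1  -74  -76  -77   -6   -3   -2]
 [ 192  182  173  158  162 1173   91   87    0   -2    1   -5   -5   -4    0  -76  -73  -69   -4   -4   -6    0   -3   -3   -6   -4    2   -1    0   -1]
 [ 194  183  176  161  162  159  146   84   -7   -7   -7   -6    2   -5    1   -5   -3    1   -4   -6    2   -5  -10  -18  -19  -21  -28  -34  -40  -42]]
```

View pics/c4.png

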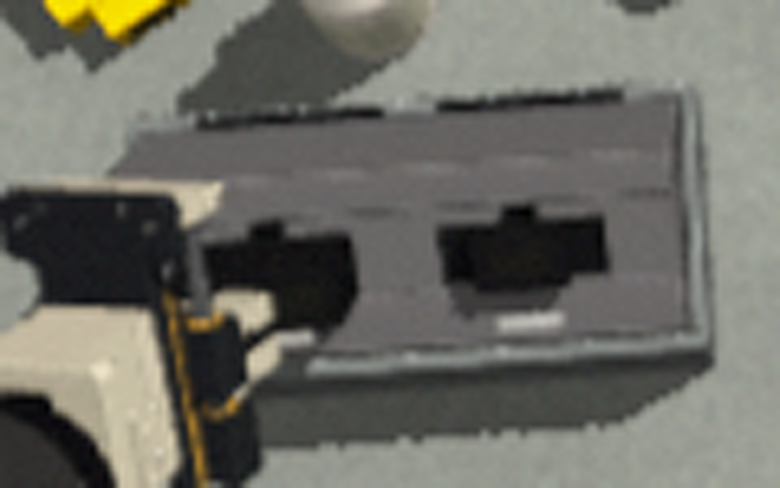

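```bash
cat > t3.py <<'E'
from h import *
Y,S,n=frame();Rm=tiltR()
st()
for h in (.05,.012): err(TOP+n*h-Rm[:,2]*.003,Rm)
E
python3 -m crank '0 0 0 0 -0.9 -0.2 0.3; 0 0 0 0 0 0 0.3; 0 0 0 0 0 0 0.3; 0 0 0 0 0 0 0.3' 30; python3 t3.py
```

```text
time_s: 5.95
tool_pos: [0.4786, 0.253, 0.1766]
ee_rot: [-2.597, -0.278, -1.658]
force: [-0.2, 0.2, -0.1]
width: 0.398
t 5.95 p [0.4786 0.253  0.1766] rpy [-2.5971 -0.2781 -1.6582] F [-0.19  0.15 -0.09] w 0.398 q [ 1.12  0.14 -0.9   0.91 -0.8  -1.87]
shift mm (tool) [-8.4 -0.2 17.8] turn [-0.08  1.89  0.62]
shift mm (tool) [-20.2  -0.3  54. ] turn [-0.08  1.89  0.62]
```

```bash
python3 -m crank '0 0 0 0 1.9 0.6 0.3; 0 0 0 0 0 0 0.3; 0 0 0 0 0 0 0.3; 0 0 0 0 0 0 0.3'; python3 t3.py
```

```text
time_s: 6.45
tool_pos: [0.4786, 0.2536, 0.1765]
ee_rot: [-2.589, -0.303, -1.687]
force: [0.2, -0.3, -0.3]
width: 0.7
t 6.45 p [0.4786 0.2536 0.1765] rpy [-2.5887 -0.3028 -1.6871] F [ 0.24 -0.35 -0.27] w 0.7 q [ 1.14  0.16 -0.88  0.88 -0.84 -1.88]
shift mm (tool) [-8.5 -0.2 17.6] turn [-0.09 -0.14  0.  ]
shift mm (tool) [-21.6  -0.1  53.3] turn [-0.09 -0.14  0.  ]
```

```bash
python3 -m crank '-0.0085 0 0.0178 0 0 0 0.3; -0.0065 0 0.018 0 0 0 0.3; -0.0045 0 0.012 0 0 0 0.3; 0 0 0 0 0 0 0.3'; python3 t3.py
```

```text
time_s: 6.95
tool_pos: [0.5049, 0.2576, 0.1311]
ee_rot: [-2.589, -0.301, -1.686]
force: [-0.7, 0.1, -0.4]
width: 0.706
t 6.95 p [0.5049 0.2576 0.1311] rpy [-2.5887 -0.3014 -1.6861] F [-0.72  0.07 -0.4 ] w 0.706 q [ 1.04  0.25 -0.92  1.05 -0.74 -1.98]
shift mm (tool) [ 11.8  -0.  -30.9] turn [-0.11 -0.04  0.  ]
shift mm (tool) [-1.3  0.   4.8] turn [-0.11 -0.04  0.  ]
```

```bash
python3 -m crank '-0.0013 0 0.0045 0 0 0 0.3; 0 0 0 0 0 0 0.3'; python3 t3.py; python3 - <<'E'
from h import *
snap('wrist','w2');snap('scene','s2');crop('s2',250,130,410,250,5,'c5')
E
```

```text
time_s: 7.2
tool_pos: [0.5073, 0.2576, 0.1276]
ee_rot: [-2.588, -0.301, -1.686]
force: [-0.0, 0.0, -0.4]
width: 0.704
t 7.2 p [0.5073 0.2576 0.1276] rpy [-2.5882 -0.3006 -1.6863] F [-0.03  0.04 -0.39] w 0.704 q [ 1.03  0.26 -0.92  1.07 -0.73 -1.99]
shift mm (tool) [ 13.    0.3 -35. ] turn [-0.13 -0.01 -0.03]
shift mm (tool) [0.  0.4 0.7] turn [-0.13 -0.01 -0.03]
```

View pics/w2.png

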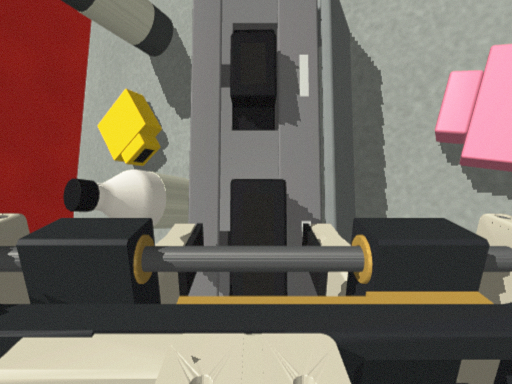

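View pics/c5.png

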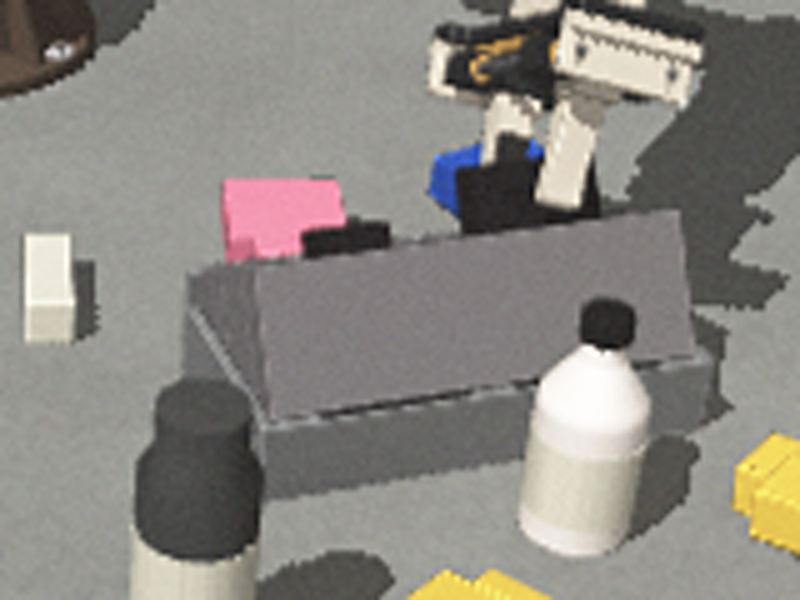

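```bash
python3 -m crank '0 0 0 0 0 0 1; 0 0 0 0 0 0 1; 0 0 0 0 0 0 1; 0 0 0 0 0 0 1; 0 0 0 0 0 0 1; 0 0 0 0 0 0 1; 0 0 0 0 0 0 1' 35; python3 t3.py
```

```text
time_s: 8.18
tool_pos: [0.507, 0.2583, 0.1284]
ee_rot: [-2.588, -0.299, -1.685]
force: [-1.2, -0.6, -0.0]
width: 0.34
t 8.175 p [0.507  0.2583 0.1284] rpy [-2.5877 -0.2991 -1.6854] F [-1.21 -0.57 -0.02] w 0.34 q [ 1.03  0.26 -0.92  1.07 -0.73 -1.99]
shift mm (tool) [ 13.4   0.4 -34. ] turn [-0.17  0.09 -0.03]
shift mm (tool) [0.4 0.5 1.7] turn [-0.17  0.09 -0.03]
```

```bash
python3 -m crank '0.0034 0 -0.0094 0 0 0 1; 0.0034 0 -0.0094 0 0 0 1; 0 0 0 0 0 0 1'; python3 t2.py; python3 t3.py|tail -1
```

```text
time_s: 8.55
tool_pos: [0.4961, 0.2573, 0.1467]
ee_rot: [-2.588, -0.299, -1.686]
force: [-0.5, 0.9, -1.9]
width: 0.342
t 8.55 p [0.4961 0.2573 0.1467] rpy [-2.5884 -0.2991 -1.6856] F [-0.54  0.86 -1.9 ] w 0.342 q [ 1.07  0.22 -0.91  0.99 -0.77 -1.95]
corner above latched top (n,Y,S) mm [13.7  3.2  0.3] F.n -1.4
shift mm (tool) [-7.1  0.3 21.7] turn [-0.13  0.08 -0.04]
```

```bash
python3 -m crank '0.0034 0 -0.0094 0 0 0 1; 0.0034 0 -0.0094 0 0 0 1; 0.0034 0 -0.0094 0 0 0 1; 0.0051 0 -0.014 0 0 0 1; 0.0068 0 -0.0188 0 0 0 1; 0 0 0 0 0 0 1'; python3 t2.py; python3 t3.py|tail -1; python3 - <<'E'
from h import *
snap('scene','s3');crop('s3',230,60,410,240,3.3,'c6')
E
```

```text
time_s: 9.3
tool_pos: [0.4611, 0.2553, 0.2066]
ee_rot: [-2.589, -0.298, -1.685]
force: [0.8, 0.9, -1.6]
width: 0.342
t 9.3 p [0.4611 0.2553 0.2066] rpy [-2.5892 -0.2978 -1.6849] F [ 0.8   0.93 -1.61] w 0.342 q [ 1.2   0.11 -0.85  0.8  -0.92 -1.83]
corner above latched top (n,Y,S) mm [83.1  3.5 -0.2] F.n -1.83
shift mm (tool) [-30.3  -0.   87.1] turn [-0.1   0.17 -0.05]
```

View pics/c6.png

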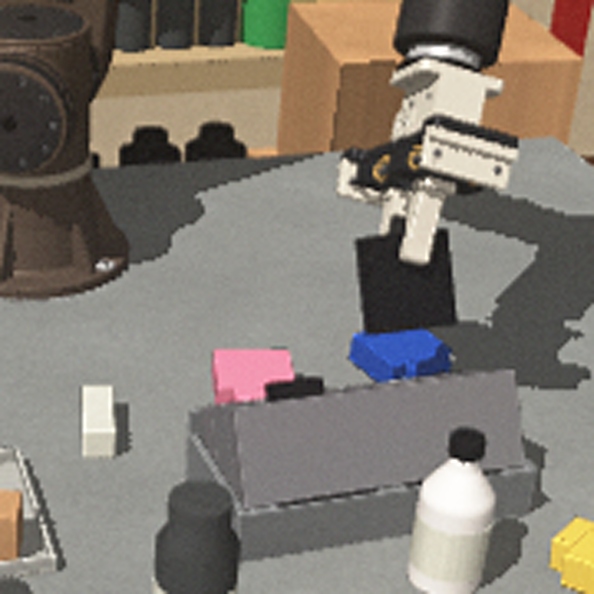

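```bash
cat >> h.py <<'E'
_Rg=R.from_euler('xyz',[-2.5877,-.2991,-1.6854]).as_matrix();_pg=np.array([.507,.2583,.1284])
_Y,_S,_n=frame();_Rp=np.c_[_S,_Y,_n];_C=TOP+_n*(.024-.0425)
RTP=_Rg.T@_Rp; tTP=_Rg.T@(_C-_pg)   # pack in tool
def tool_for(foot,psi):
    Rp=R.from_euler('z',psi).as_matrix();C=np.array(foot)+[0,0,.0425]
    Rt=Rp@RTP.T;return C-Rt@tTP,Rt
def packpose():
    s=sensors.state();Rc=R.from_euler('xyz',s['ee_rot']).as_matrix()
    C=s['tool_pos']+Rc@tTP;Rp=Rc@RTP
    print('pack foot',(C-Rp[:,2]*.0425).round(4),'axis z',Rp[:,2].round(4),'yaw',np.degrees(np.arctan2(Rp[1,0],Rp[0,0])).round(1))
E
cat > t4.py <<'E'
from h import *
import kin
packpose()
s=sensors.state();p0=s['tool_pos']+[0,0,.04];R0=R.from_euler('xyz',s['ee_rot'])
p1,R1=tool_for([.485,-.21,.12],np.radians(-30))
print(p1)
rv=(R0.inv()*R.from_matrix(R1)).as_rotvec();q=s['joint_pos'];print(np.degrees(rv).round(1))
for f in np.linspace(0,1,11):
    p=p0+f*(p1-p0);Rm=(R0*R.from_rotvec(rv*f)).as_matrix()
    so=kin.ik(p,Rm,starts=[q]);
    if so:q=so[0]
    print(round(f,1),p.round(3),so[0].round(2) if so else None)
E
python3 t4.py
```

```text
pack foot [0.4993 0.2555 0.1386] axis z [-0.4975 -0.0329  0.8669] yaw 3.7
[ 0.48647255 -0.20853676  0.19731381]
[-38.5   8.9  21.1]
0.0 [0.461 0.255 0.246] [ 1.22  0.07 -0.79  0.74 -1.01 -1.74]
0.1 [0.464 0.209 0.241] [ 1.15  0.04 -0.79  0.68 -1.   -1.68]
0.2 [0.466 0.162 0.236] [ 1.07  0.01 -0.79  0.62 -1.   -1.6 ]
0.3 [0.469 0.116 0.231] [ 0.97  0.   -0.78  0.56 -1.   -1.51]
0.4 [0.471 0.07  0.226] [ 0.86 -0.   -0.76  0.51 -1.   -1.41]
0.5 [0.474 0.023 0.222] [ 0.75  0.01 -0.73  0.46 -1.   -1.31]
0.6 [ 0.476 -0.023  0.217] [ 0.63  0.03 -0.7   0.42 -1.01 -1.21]
0.7 [ 0.479 -0.069  0.212] [ 0.5   0.07 -0.65  0.38 -1.02 -1.11]
0.8 [ 0.481 -0.116  0.207] [ 0.38  0.11 -0.6   0.35 -1.05 -1.01]
0.9 [ 0.484 -0.162  0.202] [ 0.26  0.16 -0.54  0.32 -1.07 -0.92]
1.0 [ 0.486 -0.209  0.197] [ 0.15  0.22 -0.48  0.3  -1.11 -0.84]
```

```bash
python3 - <<'E'
from h import *
s=sensors.state();Rc=R.from_euler('xyz',s['ee_rot']);print('up 20mm',Rc.inv().apply([0,0,.02]).round(4))
E
```

```text
up 20mm [ 0.0059 -0.01   -0.0163]
```

```bash
python3 -m crank '0.006 -0.010 -0.016 0 0 0 1; 0.006 -0.010 -0.016 0 0 0 1; 0 0 0 0 0 0 1'; python3 - <<'E'
from h import *
st();packpose();plan(*tool_for([.485,-.21,.12],np.radians(-30)),N=14)
E
```

```text
time_s: 9.72
tool_pos: [0.4613, 0.2538, 0.2444]
ee_rot: [-2.591, -0.301, -1.685]
force: [0.8, 0.6, -2.2]
width: 0.342
t 9.725 p [0.4613 0.2538 0.2444] rpy [-2.5909 -0.3015 -1.685 ] F [ 0.76  0.61 -2.19] w 0.342 q [ 1.22  0.07 -0.79  0.74 -1.01 -1.74]
pack foot [0.4993 0.2541 0.177 ] axis z [-0.4961 -0.0305  0.8678] yaw 3.8
N 14 dist 0.4653988865781828 rot [-38.44   8.75  21.09]
0.0301 0.0020 0.0139 -2.75 0.62 1.51 1; 0.0300 0.0005 0.0143 -2.75 0.62 1.51 1; 0.0299 -0.0009 0.0146 -2.75 0.62 1.51 1; 0.0296 -0.0024 0.0148 -2.75 0.62 1.51 1; 0.0294 -0.0039 0.0150 -2.75 0.62 1.51 1; 0.0291 -0.0054 0.0151 -2.75 0.62 1.51 1; 0.0288 -0.0069 0.0151 -2.75 0.62 1.51 1; 0.0284 -0.0084 0.0151 -2.75 0.62 1.51 1; 0.0280 -0.0098 0.0149 -2.75 0.62 1.51 1; 0.0276 -0.0113 0.0147 -2.75 0.62 1.51 1; 0.0271 -0.0127 0.0145 -2.75 0.62 1.51 1; 0.0266 -0.0141 0.0141 -2.75 0.62 1.51 1; 0.0261 -0.0154 0.0137 -2.75 0.62 1.51 1; 0.0255 -0.0168 0.0132 -2.75 0.62 1.51 1
```

```bash
python3 -m crank '0.030 0.002 0.014 -2.75 0.6 1.5 1; 0.030 0.0005 0.014 -2.75 0.6 1.5 1; 0.030 -0.001 0.0146 -2.75 0.6 1.5 1; 0.0296 -0.0024 0.0148 -2.75 0.6 1.5 1; 0.0294 -0.004 0.015 -2.75 0.6 1.5 1; 0.029 -0.0054 0.015 -2.75 0.6 1.5 1; 0.0288 -0.007 0.015 -2.75 0.6 1.5 1'; python3 - <<'E'
from h import *
st();packpose();plan(*tool_for([.485,-.21,.12],np.radians(-30)),N=8)
E
```

```text
time_s: 10.6
tool_pos: [0.4717, 0.0147, 0.2128]
ee_rot: [-2.879, -0.305, -1.895]
force: [0.6, -0.0, -1.6]
width: 0.338
t 10.6 p [0.4717 0.0147 0.2128] rpy [-2.8788 -0.3046 -1.895 ] F [ 0.58 -0.03 -1.59] w 0.338 q [ 0.73  0.02 -0.74  0.46 -0.99 -1.3 ]
pack foot [0.4897 0.0108 0.1376] axis z [-0.2454  0.0273  0.969 ] yaw -14.0
N 8 dist 0.22430625746731167 rot [-18.49   3.88  10.47]
0.0241 -0.0078 0.0120 -2.31 0.49 1.31 1; 0.0238 -0.0088 0.0119 -2.31 0.49 1.31 1; 0.0235 -0.0098 0.0117 -2.31 0.49 1.31 1; 0.0232 -0.0108 0.0115 -2.31 0.49 1.31 1; 0.0228 -0.0118 0.0112 -2.31 0.49 1.31 1; 0.0224 -0.0128 0.0109 -2.31 0.49 1.31 1; 0.0220 -0.0137 0.0106 -2.31 0.49 1.31 1; 0.0216 -0.0146 0.0102 -2.31 0.49 1.31 1
```

```bash
python3 -m crank '0.024 -0.008 0.012 -2.3 0.5 1.3 1; 0.024 -0.009 0.012 -2.3 0.5 1.3 1; 0.0235 -0.010 0.0117 -2.3 0.5 1.3 1; 0.023 -0.011 0.0115 -2.3 0.5 1.3 1; 0.023 -0.012 0.011 -2.3 0.5 1.3 1; 0.0224 -0.013 0.011 -2.3 0.5 1.3 1; 0.022 -0.0137 0.0106 -2.3 0.5 1.3 1; 0.0216 -0.0146 0.010 -2.3 0.5 1.3 1; 0 0 0 0 0 0 1'; python3 - <<'E'
from h import *
st();packpose();plan(*tool_for([.485,-.21,.12],np.radians(-30)),N=1)
E
```

```text
time_s: 11.72
tool_pos: [0.4812, -0.223, 0.186]
ee_rot: [3.128, -0.365, -2.109]
force: [-0.3, 0.3, -1.6]
width: 0.343
t 11.725 p [ 0.4812 -0.223   0.186 ] rpy [ 3.128  -0.3654 -2.1088] F [-0.3   0.34 -1.6 ] w 0.343 q [ 0.12  0.25 -0.48  0.31 -1.11 -0.84]
pack foot [ 0.4779 -0.225   0.1087] axis z [0.0228 0.0072 0.9997] yaw -31.1
N 1 dist 0.01911627163960617 rot [ 1.25 -1.02 -0.75]
-0.0101 0.0031 -0.0159 1.25 -1.02 -0.75 1
```

```bash
python3 -m crank '-0.01 0.003 -0.016 1.25 -1 -0.75 1; 0 0 0 0 0 0 1'; python3 - <<'E'
from h import *
packpose();plan(*tool_for([.483,-.212,.03],np.radians(-30)),N=3)
snap('scene','s4');snap('top','top4');crop('s4',130,100,290,260,3.6,'c7');crop('top4',230,130,350,235,6,'c8')
E
```

```text
time_s: 11.98
tool_pos: [0.4861, -0.2081, 0.1965]
ee_rot: [-3.139, -0.349, -2.095]
force: [0.2, -0.2, -2.0]
width: 0.344
pack foot [ 0.4845 -0.2096  0.1192] axis z [8.e-04 8.e-04 1.e+00] yaw -30.0
N 3 dist 0.08919482582542673 rot [ 0.01 -0.06  0.02]
-0.0092 0.0001 0.0283 0.00 -0.02 0.01 1; -0.0092 0.0001 0.0283 0.00 -0.02 0.01 1; -0.0092 0.0001 0.0283 0.00 -0.02 0.01 1
```

View pics/c7.png

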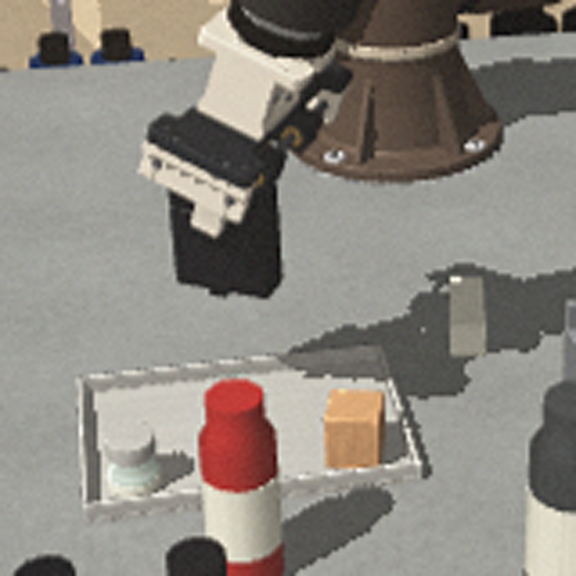

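View pics/c8.png

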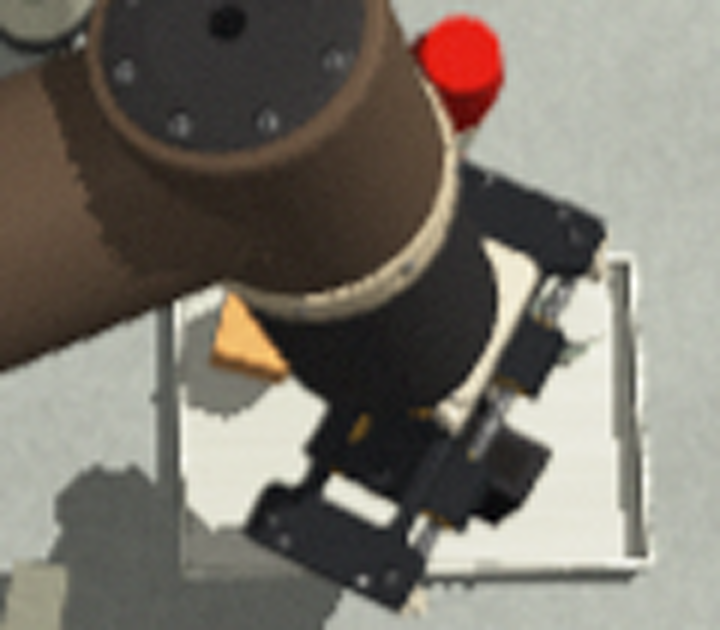

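```bash
python3 - <<'E'
from h import *
z=load('s4');P=pts(z);im=z['im'].astype(int)
m=np.zeros(P.shape[:2],bool);m[160:184,176:210]=1
m&=(im.max(-1)<60)&(P[...,2]>.10)&(P[...,0]<.6)&(P[...,0]>.4)
Q=P[m];print(len(Q),Q.min(0),Q.max(0))
for i in range(10):
    c=np.median(Q,0) if i==0 else Q.mean(0);u,s,v=np.linalg.svd(Q-c,full_matrices=False);nn=v[2];r=(Q-c)@nn;Q=Q[abs(r)<max(.003,2.5*r.std())]
print(nn,'expect',np.round([np.cos(np.radians(-30)),np.sin(np.radians(-30)),0],2),len(Q))
m2=np.zeros_like(m);m2[150:190,170:215]=1;m2&=(im.max(-1)<60)
r=(P-c)@nn;m2&=abs(r)<.006
yd=np.array([np.sin(np.radians(30)),np.cos(np.radians(30)),0])
Q=P[m2];h=Q@yd
print('h',np.percentile(h,[1,99]),'z',np.percentile(Q[:,2],[1,99]))
for lo in np.arange(-.25,.16,.01):
    k=(h>lo)&(h<lo+.01)
    if k.sum()>8:print(round(lo,2),k.sum(),'zmin',np.percentile(Q[k][:,2],2).round(4))
E
```

```text
532 [ 0.47442994 -0.24912602  0.12072202] [ 0.51788446 -0.17192551  0.19165441]
[ 0.86895073 -0.4942538  -0.02525488] expect [ 0.87 -0.5   0.  ] 436
h [0.02335786 0.09742256] z [0.12211677 0.20161883]
0.02 52 zmin 0.1254
0.03 70 zmin 0.1224
0.04 49 zmin 0.1243
0.05 43 zmin 0.1254
0.06 58 zmin 0.122
0.07 60 zmin 0.1226
0.08 80 zmin 0.1255
0.09 90 zmin 0.1235
```

```bash
python3 -m crank '-0.0092 0 0.0283 0 0 0 1; -0.0092 0 0.0283 0 0 0 1; -0.0092 0 0.0283 0 0 0 1; 0 0 0 0 0 0 1'; python3 - <<'E'
from h import *
st();packpose();plan(*tool_for([.483,-.212,.012],np.radians(-30)),N=1)
E
```

```text
time_s: 12.58
tool_pos: [0.4845, -0.2092, 0.1056]
ee_rot: [-3.137, -0.348, -2.092]
force: [-0.6, 0.1, -1.2]
width: 0.339
t 12.575 p [ 0.4845 -0.2092  0.1056] rpy [-3.1373 -0.3476 -2.0916] F [-0.64  0.07 -1.19] w 0.339 q [ 0.14  0.32 -0.6   0.35 -0.9  -0.92]
pack foot [ 0.4831 -0.2107  0.0283] axis z [-8.e-04  5.e-04  1.e+00] yaw -29.8
N 1 dist 0.016382164984720275 rot [-0.12 -0.    0.18]
-0.0044 -0.0005 0.0158 -0.12 -0.00 0.18 1
```

```bash
python3 -m crank '-0.0044 0 0.0158 0 0 0 1; -0.001 0 0.003 0 0 0 1; 0 0 0 0 0 0 1'; python3 - <<'E'
from h import *
st();packpose()
E
python3 -m crank '-0.0007 0 0.002 0 0 0 1; 0 0 0 0 0 0 1'; python3 - <<'E'
from h import *
st();packpose()
E
```

```text
time_s: 12.95
tool_pos: [0.4863, -0.2097, 0.0893]
ee_rot: [-3.133, -0.346, -2.09]
force: [0.3, -0.0, -1.0]
width: 0.344
t 12.95 p [ 0.4863 -0.2097  0.0893] rpy [-3.1331 -0.3461 -2.0904] F [ 0.34 -0.02 -1.02] w 0.344 q [ 0.14  0.34 -0.62  0.37 -0.85 -0.94]
pack foot [ 0.4852 -0.2113  0.012 ] axis z [-0.0049  0.0012  1.    ] yaw -29.6
time_s: 13.2
tool_pos: [0.4873, -0.2096, 0.0887]
ee_rot: [-3.131, -0.345, -2.091]
force: [-0.8, -0.3, -1.5]
width: 0.341
t 13.2 p [ 0.4873 -0.2096  0.0887] rpy [-3.1307 -0.3447 -2.0908] F [-0.79 -0.31 -1.52] w 0.341 q [ 0.14  0.34 -0.62  0.37 -0.85 -0.94]
pack foot [ 0.4865 -0.2111  0.0114] axis z [-0.0076  0.0011  1.    ] yaw -29.6
```

```bash
cat > t5.py <<'E'
from h import *
st();packpose();err(*tool_for([.485,-.212,.004],np.radians(-30)))
E
python3 t5.py; python3 -m crank '-0.002 0 0.0055 -0.4 0 0.2 1; 0 0 0 0 0 0 1'; python3 t5.py
```

```text
t 13.2 p [ 0.4873 -0.2096  0.0887] rpy [-3.1307 -0.3447 -2.0908] F [-0.79 -0.31 -1.52] w 0.341 q [ 0.14  0.34 -0.62  0.37 -0.85 -0.94]
pack foot [ 0.4865 -0.2111  0.0114] axis z [-0.0076  0.0011  1.    ] yaw -29.6
shift mm (tool) [-1.3  0.4  7.3] turn [-0.52  0.16  0.22]
time_s: 13.45
tool_pos: [0.4876, -0.2096, 0.0828]
ee_rot: [-3.136, -0.344, -2.095]
force: [-0.6, 0.1, -1.7]
width: 0.337
t 13.45 p [ 0.4876 -0.2096  0.0828] rpy [-3.1362 -0.3442 -2.095 ] F [-0.56  0.05 -1.65] w 0.337 q [ 0.14  0.35 -0.62  0.37 -0.84 -0.94]
pack foot [ 0.4864 -0.2109  0.0055] axis z [-0.0034 -0.0018  1.    ] yaw -30.0
shift mm (tool) [0.8 0.5 1.9] turn [-0.12  0.19 -0.  ]
```

```bash
python3 -m crank '-0.0006 0 0.002 -0.1 0.2 0 1; 0 0 0 0 0 0 1'; python3 t5.py;  python3 -m crank '-0.0006 0 0.002 0 0.1 0 1; 0 0 0 0 0 0 1'; python3 t5.py
```

```text
time_s: 13.7
tool_pos: [0.488, -0.2097, 0.0822]
ee_rot: [-3.137, -0.349, -2.095]
force: [-0.8, -0.0, -1.9]
width: 0.338
t 13.7 p [ 0.488  -0.2097  0.0822] rpy [-3.1371 -0.349  -2.0948] F [-0.8  -0.03 -1.88] w 0.338 q [ 0.14  0.36 -0.62  0.37 -0.85 -0.95]
pack foot [ 0.4866 -0.2113  0.0049] axis z [-2.0e-04  1.9e-03  1.0e+00] yaw -30.0
shift mm (tool) [1.1 1.  1.3] turn [-0.07 -0.09  0.01]
time_s: 13.95
tool_pos: [0.4882, -0.21, 0.0822]
ee_rot: [-3.136, -0.352, -2.095]
force: [-0.1, 1.1, -1.7]
width: 0.339
t 13.95 p [ 0.4882 -0.21    0.0822] rpy [-3.1359 -0.3524 -2.0948] F [-0.14  1.05 -1.73] w 0.339 q [ 0.14  0.36 -0.62  0.38 -0.85 -0.95]
pack foot [ 0.4867 -0.2119  0.0049] axis z [5.0e-04 5.4e-03 1.0e+00] yaw -29.9
shift mm (tool) [1.  1.3 1.3] turn [-0.14 -0.28  0.01]
```

```bash
python3 -m crank '-0.001 0 0.003 -0.1 -0.3 0 1; 0 0 0 0 0 0 1'; python3 t5.py;  python3 -m crank '-0.001 0 0.003 -0.1 0 0 1; 0 0 0 0 0 0 1'; python3 t5.py
```

```text
time_s: 14.2
tool_pos: [0.4885, -0.2104, 0.0821]
ee_rot: [-3.136, -0.349, -2.094]
force: [0.2, -0.3, -1.8]
width: 0.336
t 14.2 p [ 0.4885 -0.2104  0.0821] rpy [-3.1361 -0.3493 -2.0944] F [ 0.2  -0.32 -1.78] w 0.336 q [ 0.14  0.36 -0.62  0.37 -0.84 -0.95]
pack foot [ 0.4871 -0.2121  0.0048] axis z [-9.0e-04  2.6e-03  1.0e+00] yaw -29.9
shift mm (tool) [0.8 1.7 1.1] turn [-0.14 -0.1   0.03]
time_s: 14.45
tool_pos: [0.489, -0.2107, 0.0819]
ee_rot: [-3.136, -0.351, -2.094]
force: [0.5, 0.9, -2.5]
width: 0.335
t 14.45 p [ 0.489  -0.2107  0.0819] rpy [-3.1359 -0.3513 -2.0941] F [ 0.46  0.85 -2.48] w 0.335 q [ 0.14  0.36 -0.62  0.38 -0.84 -0.95]
pack foot [ 0.4876 -0.2126  0.0046] axis z [-1.0e-04  4.4e-03  1.0e+00] yaw -29.9
shift mm (tool) [0.8 2.3 0.9] turn [-0.15 -0.22  0.04]
```

```bash
python3 -m crank '-0.0012 -0.001 0.004 -0.1 -0.2 0 1; 0 0 0 0 0 0 1'; python3 t5.py; python3 - <<'E'
from h import *
snap('scene','s5');crop('s5',150,130,260,250,5,'c9')
E
```

```text
time_s: 14.7
tool_pos: [0.4901, -0.2116, 0.0811]
ee_rot: [-3.136, -0.35, -2.094]
force: [1.2, 0.7, -1.9]
width: 0.339
t 14.7 p [ 0.4901 -0.2116  0.0811] rpy [-3.1362 -0.3502 -2.0937] F [ 1.16  0.68 -1.93] w 0.339 q [ 0.14  0.36 -0.62  0.38 -0.84 -0.95]
pack foot [ 0.4887 -0.2134  0.0038] axis z [-4.0e-04  3.4e-03  1.0e+00] yaw -29.9
shift mm (tool) [0.9 3.7 0.1] turn [-0.15 -0.16  0.07]
```

View pics/c9.png

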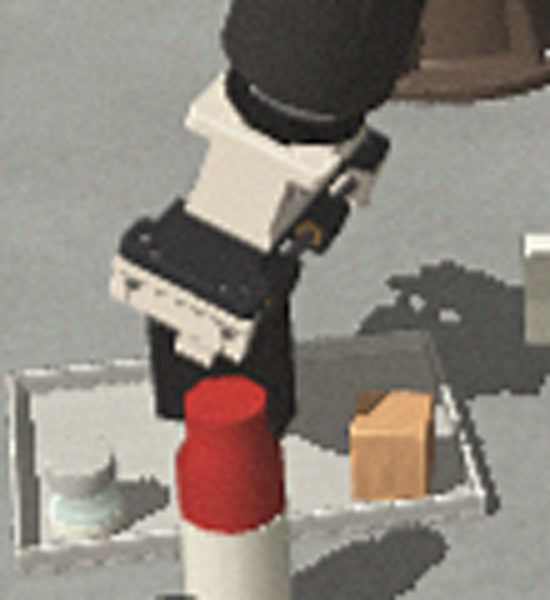

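```bash
python3 -m crank '-0.001 0.003 0.004 -0.1 -0.2 0 1; 0 0 0 0 0 0 1'; python3 t5.py; python3 -m crank '-0.001 0.001 0.004 0 0 0 1; 0 0 0 0 0 0 1'; python3 t5.py
```

```text
time_s: 15.0
tool_pos: [0.4901, -0.2114, 0.0808]
ee_rot: [-3.133, -0.348, -2.093]
force: [0.1, 0.4, -1.3]
width: 0.341
t 15.0 p [ 0.4901 -0.2114  0.0808] rpy [-3.1327 -0.3483 -2.0925] F [ 0.12  0.45 -1.34] w 0.341 q [ 0.14  0.36 -0.62  0.38 -0.84 -0.95]
pack foot [ 0.489  -0.2131  0.0035] axis z [-0.0042  0.0033  1.    ] yaw -29.8
shift mm (tool) [ 1.2  3.6 -0.2] turn [-0.37 -0.05  0.13]
time_s: 15.25
tool_pos: [0.491, -0.2115, 0.0801]
ee_rot: [-3.129, -0.349, -2.092]
force: [-1.0, 0.0, -1.6]
width: 0.342
t 15.25 p [ 0.491  -0.2115  0.0801] rpy [-3.1287 -0.3495 -2.0919] F [-1.01  0.03 -1.55] w 0.342 q [ 0.14  0.36 -0.63  0.39 -0.83 -0.95]
pack foot [ 0.4901 -0.2134  0.0028] axis z [-0.0069  0.0062  1.    ] yaw -29.6
shift mm (tool) [ 1.8  4.4 -0.7] turn [-0.61 -0.11  0.17]
```

```bash
python3 -m crank '-0.0014 0 0.005 -0.6 -0.1 0.2 1'; python3 t5.py; python3 -m crank '-0.0014 0 0.004 0 0 0 1'; python3 t5.py
```

```text
time_s: 15.38
tool_pos: [0.4917, -0.2121, 0.0781]
ee_rot: [-3.136, -0.35, -2.095]
force: [-12.5, 19.3, 53.1]
width: 0.344
t 15.375 p [ 0.4917 -0.2121  0.0781] rpy [-3.136  -0.3498 -2.0949] F [-12.46  19.33  53.11] w 0.344 q [ 0.13  0.37 -0.62  0.38 -0.84 -0.95]
pack foot [ 0.4903 -0.2138  0.0008] axis z [-7.0e-04  3.1e-03  1.0e+00] yaw -29.9
shift mm (tool) [ 2.3  5.2 -2.6] turn [-0.13 -0.13  0.01]
time_s: 15.5
tool_pos: [0.4917, -0.2123, 0.0772]
ee_rot: [-3.135, -0.353, -2.095]
force: [-13.8, 23.3, 53.8]
width: 0.342
t 15.5 p [ 0.4917 -0.2123  0.0772] rpy [-3.135  -0.3527 -2.0947] F [-13.81  23.35  53.8 ] w 0.342 q [ 0.13  0.37 -0.62  0.38 -0.83 -0.95]
pack foot [ 4.902e-01 -2.143e-01 -1.000e-04] axis z [-1.0e-04  6.1e-03  1.0e+00] yaw -29.9
shift mm (tool) [ 2.4  5.4 -3.5] turn [-0.19 -0.3   0.02]
```

```bash
python3 -m crank '0 0 0 0 0 0 1; 0 0 0 0 0 0 1'; python3 t5.py; python3 -m crank '0.0003 0 -0.001 0 0 0 1;0 0 0 0 0 0 1'; python3 t5.py
```

```text
time_s: 15.75
tool_pos: [0.4918, -0.2121, 0.0772]
ee_rot: [-3.135, -0.353, -2.094]
force: [-1.0, 3.0, 5.3]
width: 0.337
t 15.75 p [ 0.4918 -0.2121  0.0772] rpy [-3.1349 -0.3526 -2.0944] F [-1.01  3.    5.34] w 0.337 q [ 0.14  0.37 -0.62  0.38 -0.83 -0.95]
pack foot [ 4.904e-01 -2.140e-01 -1.000e-04] axis z [-3.e-04  6.e-03  1.e+00] yaw -29.9
shift mm (tool) [ 2.6  5.4 -3.4] turn [-0.21 -0.29  0.03]
time_s: 16.0
tool_pos: [0.4916, -0.2122, 0.0773]
ee_rot: [-3.136, -0.353, -2.094]
force: [-2.2, 5.5, 12.5]
width: 0.34
t 16.0 p [ 0.4916 -0.2122  0.0773] rpy [-3.1362 -0.3531 -2.0943] F [-2.16  5.53 12.49] w 0.34 q [ 0.14  0.37 -0.62  0.38 -0.84 -0.95]
pack foot [ 0.4901 -0.2141 -0.    ] axis z [0.0011 0.0058 1.    ] yaw -29.9
shift mm (tool) [ 2.5  5.2 -3.4] turn [-0.13 -0.32  0.04]
```

```bash
python3 -m crank '0 0 0 0 0 0 0.62; 0 0 0 0 0 0 0.6; 0 0 0 0 0 0 0.5; 0 0 0 0 0 0 0.4; 0 0 0 0 0 0 0.3; 0 0 0 0 0 0 0.3; 0 0 0 0 0 0 0.3'; python3 t5.py; python3 - <<'E'
from h import *
snap('scene','s6');crop('s6',150,130,260,250,5,'c10')
E
```

```text
time_s: 16.88
tool_pos: [0.4909, -0.2125, 0.0757]
ee_rot: [-3.138, -0.354, -2.094]
force: [0.0, -0.7, -0.6]
width: 0.696
t 16.875 p [ 0.4909 -0.2125  0.0757] rpy [-3.1383 -0.354  -2.0943] F [ 0.03 -0.71 -0.63] w 0.696 q [ 0.13  0.37 -0.62  0.38 -0.83 -0.95]
pack foot [ 0.4892 -0.2144 -0.0016] axis z [0.0032 0.0056 1.    ] yaw -30.0
shift mm (tool) [ 2.4  4.9 -5.1] turn [-0.01 -0.37  0.03]
```

View pics/c10.png

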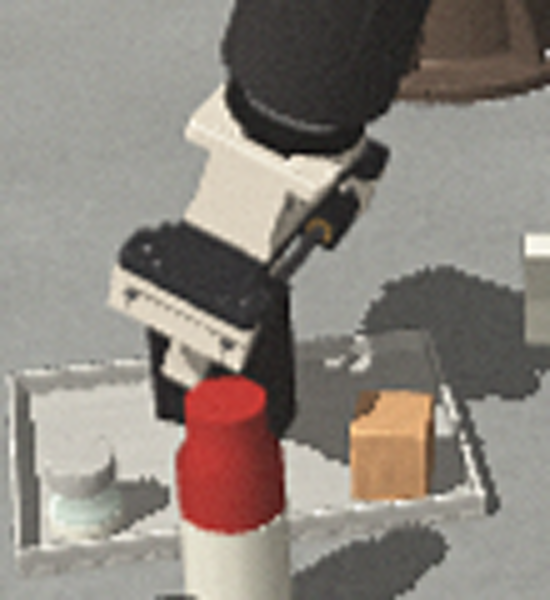

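```bash
python3 -m crank '0.0035 0 -0.0095 0 0 0 0.3; 0.007 0 -0.019 0 0 0 0.3; 0.014 0 -0.038 0 0 0 0.3; 0.017 0 -0.047 0 0 0 0.3; 0.014 0 -0.038 0 0 0 0.3; 0 0 0 0 0 0 0.3'; python3 t5.py; python3 - <<'E'
from h import *
snap('scene','s7');crop('s7',130,80,410,260,2.8,'c11')
snap('wrist','w7')
z=load('s7');P=pts(z);im=z['im'].astype(int)
m=np.zeros(P.shape[:2],bool);m[140:225,165:225]=1
m&=(im.max(-1)<60)&(P[...,2]>.008)&(P[...,2]<.12)&(P[...,0]<.58)&(P[...,0]>.42)&(P[...,1]<-.13)
Q=P[m];print(len(Q),'z',np.percentile(Q[:,2],[1,99]).round(4),'mean',Q.mean(0).round(3))
T=Q[Q[:,2]>.083];print('top',len(T),T.mean(0),T[:,2].std())
E
```

```text
time_s: 17.68
tool_pos: [0.4906, -0.2117, 0.2456]
ee_rot: [-3.138, -0.353, -2.094]
force: [-0.1, 0.5, -1.1]
width: 0.699
t 17.675 p [ 0.4906 -0.2117  0.2456] rpy [-3.1381 -0.3529 -2.0935] F [-0.09  0.48 -1.12] w 0.699 q [ 0.15  0.19 -0.4   0.3  -1.22 -0.8 ]
pack foot [ 0.4889 -0.2135  0.1682] axis z [0.0025 0.0048 1.    ] yaw -29.9
shift mm (tool) [-55.8   4.6 154.5] turn [-0.04 -0.31  0.08]
576 z [0.0107 0.0933] mean [ 0.501 -0.215  0.064]
top 165 [ 0.49642564 -0.21325752  0.08938967] 0.002819887054531982
```

View pics/c11.png

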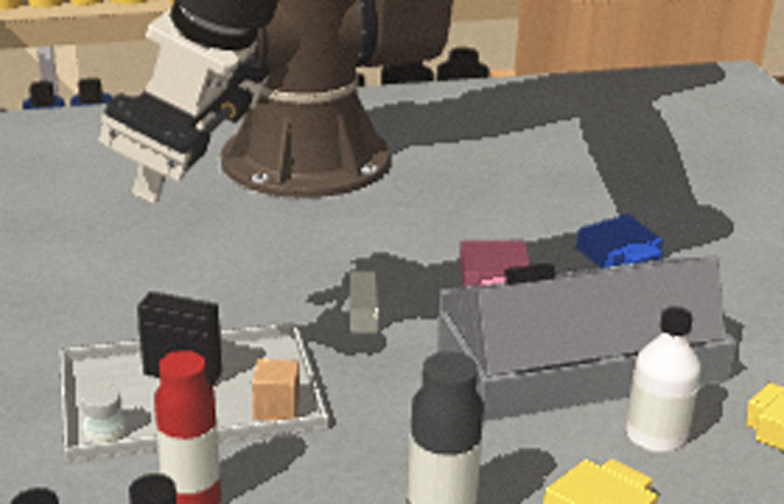

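View pics/w7.png

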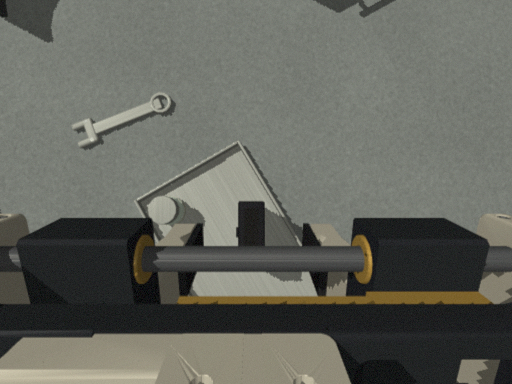

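```bash
python3 - <<'E'
from h import *
snap('top','top9');P=pts(load('top9'));A=pts(load('top0'))
c=-0.20805;n=np.array([-0.49747495,-0.03236086,0.86687453])
r=(P-np.array([0,0,c]))@n;print('narrow proud',np.median(r[191:197,180:192]),'left bay',np.median(r[192:200,138:152]))
for nm,u,v in [('can_tray',304,146),('can_back',235,120),('flask',160,152),('plug',234,238),('spanner',371,195)]: print(nm,A[v,u].round(3),P[v,u].round(3))
st();ticket.hand_in()
E
```

```text
narrow proud 0.5000366734591899 left bay -0.04455904092101245
can_tray [ 0.668 -0.218  0.129] [ 0.537 -0.151  0.581]
can_back [ 0.738 -0.012  0.164] [ 0.739 -0.012  0.164]
flask [0.66  0.219 0.102] [0.659 0.219 0.103]
plug [ 0.4   -0.004  0.035] [ 0.401 -0.004  0.031]
spanner [ 0.537 -0.448  0.011] [ 0.538 -0.449  0.006]
t 17.825 p [ 0.4885 -0.2117  0.2415] rpy [ 3.1387 -0.3564 -2.0922] F [ 0.65 -1.03 -0.36] w 0.702 q [ 0.15  0.19 -0.4   0.29 -1.22 -0.8 ]
the job is handed in; nothing more can be done
```

I pressed the full-width pack (left bay) until it unlatched and sprang out to about 39 mm proud. I then gripped it across its 30 mm thickness, drew it straight out and stood it on its foot in the near-middle of the tray. I handed the job in at about 17.8 s, with the gripper open and roughly 17 cm above the pack's release height.

- **Pack:** The last scene and wrist pictures show it standing upright and alone in the tray, with its top at about 89 mm, which matches the 4 mm floor plus its 85 mm length.
- **Bystanders:** Top-camera depth shows the back can, flask, plug box and spanner where they stood. The carton, jar and tray can look untouched in the scene picture.
- **Checks that failed:** In the final top view the arm hid the narrow pack and the tray can, so neither depth reading was valid. The narrow pack measured about 15 mm proud after the press. The final scene picture shows it still in its bay, and nothing touched it afterwards.
- **Problems along the way:**
  - The arm could not line up exactly with the bay axis, so I pressed and gripped with the tool tilted 20° sideways.
  - During set-down, the contact force briefly reached about 60 N at the wrist, pack against tray floor. That is below the 120 N wrist limit.

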